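# Lever the snapped-in lid out of a puzzle box body

### The arm

A 6-joint arm with a two-finger parallel gripper is mounted at the origin on the work surface. World frame = base frame: x ahead of the robot, y to its left, z up, the work surface at z = 0. Lengths are in m, angles in rad, forces in N, time in s.
With the tool pointing down it reaches from about 0.325 to 0.9 m from the base axis. Payload 6.1 kg.
Tool frame: the origin (TCP) lies at the centre of the arm's flange, where the gripper is bolted on; the fingertips stand 182 mm ahead of it and the grasp point (between the pads) lies 164 mm ahead of it; z points along the fingers, y is the direction in which the jaws open and shut (so a half turn about z gives the same grasp; the last joint's range is limited). The gripper opens to 87 mm and grips with 3 to 60 N. Pads are 19 mm wide; open, the fingers measure 117 mm over their backs; the gripper's body (75 mm by 190 mm) begins 51 mm behind the grasp point.
Start: joints at [1.162, 0.22, 1.526, -0, 1.395, -0.126], TCP at [0.174, 0.6, 0.405] pointing down, gripper open.
Joint ranges: [-2.98, 2.98], [-0.91, 2.08], [0.09, 2.57], [-1.24, 4.39], [0.2, 2.65], [-2.68, 2.68]. Speed limits (rad/s): [2.57, 2.57, 3.01, 3.14, 3.14, 3.14].

### API

Orientations are given as a rotation vector (axis times angle).
In Python, from cell import * gives the robot as it stands. The module is installed in compiled form; this text tells all that it offers.
- The arm moves only by the shell command python3 -m pendant 'ROWS' [FORCE]. ROWS is JSON, a list of rows, each an object with "travel": the shift along the tool's x, y, z in m, a list of three; "rotation": the turn, a rotation vector about the tool's x, y, z in degrees, a list of three; "jaw": the opening in per cent of the stroke, from 0 (shut) to 100 (fully open). In form: [{"travel": [dx, dy, dz], "rotation": [ax, ay, az], "jaw": jaw}, ...]. A call has 1 to 10 rows; each row shifts and turns the pose as measured when the row begins, along the tool's axes as they then stand; what a row does not reach is not made up. A row lasts 1/12 s, in which the tool goes at most 41.7 mm and 7.16 degrees, less where a joint would pass 70% of its speed; a pose out of reach is approached as far as the arm can. A call with a gripper value outside its range is refused whole. The fingers move at their own pace and stop on an object; FORCE is the grip in N (left out, the last holds). Time passes only in rows, so rows that do not move let the fingers close. It gives the time, the measured TCP pose, the force and the opening at its end, in the units of the state.
- read_state(): the state, without advancing time (a new reading comes with each control period).
- snapshot(name): name is "scene" or "side" or "wrist"; returns (picture, depth): 480x640x3 uint8, blue, green, red; 480x640 float32, m along the optical axis (not along the pixel's ray), 0 where there is no reading.
- camera_params(name): a dict with "K" (3x3 intrinsics, pixels), "position" and "orientation" of the camera in the world; the wrist camera has in their place "T_tool_cam" (4x4, takes a point from camera to tool coordinates, whose origin is the TCP and whose axes are the flange's). Camera axes: x right, y up, looking along -z (the intrinsics and any distortion apply to the point x, -y, -z); pixel columns grow to the right and rows downward; lengths in m; the calibration is good to about 2 mm. A picture is of the moment at which its call begins: read the wrist's pose just before it. camera_params takes no time and is no camera call.
- job_done(): hands the job in, once; it reports no verdict.
The state is a dict: "time": time; "joint_pos": joint angles; "qd": joint speeds; "joint_efforts": joint torques, N m; "tcp_pos": TCP position; "eef_rot": TCP orientation; "contact_force": force on the tool from outside, world axes, zero at the start; "torque": the same for the moment, N m; "opening": opening from 0.0 (shut) to 1.0 (fully open).
Only numpy, scipy, OpenCV 4.12 (cv2) and the standard library are available. Lean on these libraries where they do the work, as an engineer would, in place of code of your own. Each camera call takes 0.05 s, during which the arm holds its last target.

### The job

The trial-fitted lid is snapped into the dogwood box body. Slip the toe of the cranked lever through the notch in the box's end wall, under the lid, and lever that end of the lid up until it clears its catches and stays up by itself; then lay the lever back flat on the bench, lift the lid out and set it down, top up and flat, on the middle of the walnut panel. Leave the other things on the bench where they are.

Things in the scene. Friction and masses are not known exactly. Their poses are not given: they have to be found in the camera images.
- carcass: Pale dogwood box body, fixed upright between cleats 14 mm high: 108 mm long (x) by 84 wide (y) by 78 high, hollow, the lid let in flush with its rim. Origin: centre of its underside, on the bench. x runs along it away from the notched end wall (8 mm thick), z up. Side walls 11 mm thick, flat rims. Inside, on the middle line, a catch post stands 34 to 44 mm in from that wall's outer face.
- notch (a point): Notch in that end wall, open upwards and outwards, 20 mm wide. Point: middle of the notch's floor at the wall's outer face, 60 mm above the bench; axes as the box body. The floor is level and 8 mm deep (x). The lid's end face stands 9 mm in from this point; the lid's underside is 6 mm above the floor, so the gap under the lid is 6 mm high by 20 wide. Behind it is empty space up to the catch post.
- lid_center (a point): Lid at its centre, half-way up: wooden board 90 mm (x) by 60 (y) by 12 thick, inlaid top, flat underside with a blind mortise, 50 to 100 g. x along it away from the notched end, z out of its top. Home: underside 66 mm above the bench on ledges, top flush with the rim, about 1 mm play all round. The mortise is snapped over two sprung balls in the catch post; the far end lies loose.
- lid_edge (a point): Middle of the lower edge of the lid's notched end, 45 mm towards -x and 6 mm below the lid's centre; 66 mm above the bench when home. It takes some 10 to 25 N upwards here to free the lid. Raised about 9 mm, the balls slip under the lid and hold this end about 14 mm above home; its long sides, some 10 mm proud of the rim 22 mm from this end, can then be gripped from above (60 mm across).
- lever_grip (a point): Cranked lever, centre of its handle, half-way up. Dark wooden handle 100 mm long (55 behind this point to 45 ahead), 20 wide, 22 high, lying flat on the bench. x points to the toe, z up as it lies. A steel shank 12 wide, 4 thick runs straight along x at mid-height to 94 mm ahead; there it bends up (to +z) by 22 degrees into the toe, 30 long, 12 wide, 3 thick. 140 g, balanced 20 to 30 mm ahead.
- lever_toe (a point): The tip of the toe (middle of its thickness): 121.8 mm ahead of and 11.2 mm above the handle centre, in the lever axes, which it shares. With the toe level the handle rises 22 degrees away from it. With the toe 15 to 18 mm under the lid and resting on the outer edge of the notch floor, turning it up from level by 25 to 30 degrees (handle pressed down) clears the catch.
- panel_top (a point): The dark walnut side panel, lying loose and flat on the bench, 160 mm (x) by 110 mm (y) by 9 mm thick: the centre of its upper face, 9 mm above the bench.
- mallet: Bystander: boxwood mallet with a round head, lying on the bench at the back.
- square: Bystander: steel try square with a rosewood stock, lying on the bench, right.
- gauge: Bystander: wooden marking gauge, 160 mm beam, 47 mm fence, lying on the bench, left.
- cork: Bystander: cork sanding block 85 x 50 x 32 mm, between the box body and the panel.
- gluejar: Bystander: white glue jar, 56 mm across, 75 mm high, left.
- offcut: Bystander: dogwood offcut 120 x 22 x 14 mm, right.
Things that resemble listed ones, but are neither listed nor needed, are in the scene too. There is more than one size of the part that bears lid_center; the job needs the smallest.

How it is judged:
By the outcome, as a careful person would: the job done as asked, in the order asked, and still so for the second after the job is handed in, with the robot touching nothing.
It also fails if it takes over 64 s, if anything falls off the work surface, if the arm or the gripper's body presses on something with over 40 N, if the wrist force passes 120 N, or if a joint passes its speed limit or range.

## Working session

There is one attempt and no reset: what is moved stays moved. The work goes in short steps, Python scripts to look and compute and a shell command to move; the robot and the scene stay as the last step left them, time stands still between calls to the robot, and variables do not carry over. Pictures are saved under pics/ and viewed, and the job is handed in when it is done.

```bash
mkdir -p pics; ls; python3 - <<'E'
from cell import *
import cv2,numpy as np
s=read_state();print(s)
for n in ["scene","side","wrist"]:
    p,d=snapshot(n);cv2.imwrite(f"pics/{n}0.png",p);np.save(f"{n}0.npy",d);print(n,camera_params(n))
E
```

```text
pics
{'time': 0.0, 'joint_pos': array([ 1.16189584e+00,  2.21204029e-01,  1.52760136e+00, -1.65669598e-05,
        1.39468645e+00, -1.26084803e-01]), 'qd': array([ 0.00109304, -0.00017989, -0.00057086, -0.00050049,  0.00037887,
       -0.00120486]), 'joint_efforts': array([-5.66838098e-04, -4.94602525e+01, -3.87377322e+01,  6.98057469e-02,
        5.67623076e-02, -1.20015129e-04]), 'tcp_pos': array([0.17430288, 0.5999247 , 0.40365577]), 'eef_rot': array([-4.42693522e-01, -3.10975297e+00,  2.88346310e-03]), 'contact_force': array([ 0.7250408 , -0.21591103, -0.27140717]), 'torque': array([-0.01019786, -0.07974597,  0.02601788]), 'opening': 0.99911048005321}
scene {'K': array([[522.63281045,   0.        , 326.56133771],
       [  0.        , 522.63281045, 241.74066611],
       [  0.        ,   0.        ,   1.        ]]), 'position': array([1.20740969, 0.40419316, 1.15750234]), 'orientation': array([0.36538183, 0.65987542, 1.99132495])}
side {'K': array([[433.10872736,   0.        , 313.36052247],
       [  0.        , 433.10872736, 241.79535116],
       [  0.        ,   0.        ,   1.        ]]), 'position': array([ 0.49888696, -0.74785977,  0.74778243]), 'orientation': array([ 0.82850818, -0.01891638, -0.03059298])}
wrist {'K': array([[399.87118798,   0.        , 317.72008581],
       [  0.        , 399.87118798, 241.53245558],
       [  0.        ,   0.        ,   1.        ]]), 'T_tool_cam': array([[-1.72531562e-03,  9.68903072e-01,  2.47434558e-01,
         6.80326545e-02],
       [ 9.99998511e-01,  1.67749581e-03,  4.04075385e-04,
         7.53431002e-04],
       [-2.35605522e-05,  2.47434887e-01, -9.68904524e-01,
         2.13129949e-02],
       [ 0.00000000e+00,  0.00000000e+00,  0.00000000e+00,
         1.00000000e+00]])}
```

View pics/scene0.png

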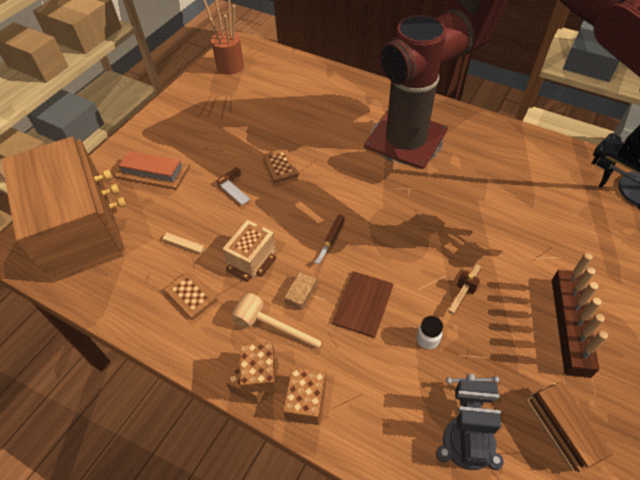

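View pics/side0.png

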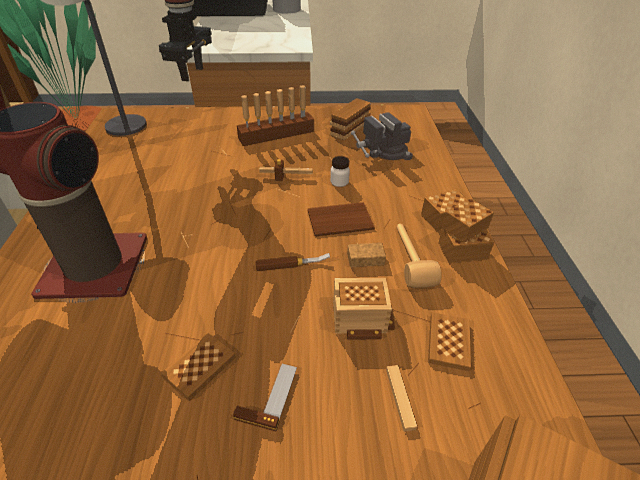

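View pics/wrist0.png

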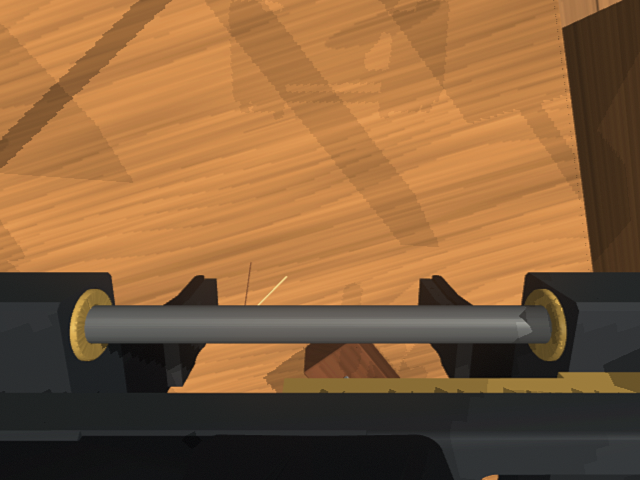

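```bash
cat > h.py <<'E'
import numpy as np,cv2
from scipy.spatial.transform import Rotation as R
from cell import *
def cam(n,st=None):
    c=camera_params(n);K=np.array(c["K"])
    if n=="wrist":
        T=np.eye(4);T[:3,:3]=R.from_rotvec(st["eef_rot"]).as_matrix();T[:3,3]=st["tcp_pos"]
        M=T@np.array(c["T_tool_cam"]);return K,M[:3,:3],M[:3,3]
    return K,R.from_rotvec(c["orientation"]).as_matrix(),np.array(c["position"])
def cloud(n,d,st=None):
    K,Rm,p=cam(n,st);v,u=np.mgrid[:d.shape[0],:d.shape[1]]
    x=(u-K[0,2])/K[0,0]*d;y=-(v-K[1,2])/K[1,1]*d
    P=np.stack([x,y,-d],-1)@Rm.T+p;P[d<=0]=np.nan;return P
def proj(n,X,st=None):
    K,Rm,p=cam(n,st);c=(np.atleast_2d(X)-p)@Rm
    return np.stack([K[0,2]+K[0,0]*c[:,0]/-c[:,2],K[1,2]+K[1,1]*-c[:,1]/-c[:,2]],-1)
E
python3 - <<'E'
from h import *
for n,(x0,y0,x1,y1) in {"scene":(210,190,410,350),"side":(240,220,440,360)}.items():
    p=cv2.imread(f"pics/{n}0.png");c=cv2.resize(p[y0:y1,x0:x1],None,fx=4,fy=4,interpolation=cv2.INTER_CUBIC);cv2.imwrite(f"pics/{n}0c.png",c)
    P=cloud(n,np.load(f"{n}0.npy"))
    for uv in {"scene":[(250,235),(330,235),(335,225),(318,262),(363,303),(190,295),(282,165),(257,365),(305,393),(300,290)],"side":[(362,293),(275,265),(325,258),(340,218),(366,255),(450,340)]}[n]:print(n,uv,P[uv[1],uv[0]].round(3))
E
```

```text
scene (250, 235) [ 0.604 -0.178  0.08 ]
scene (330, 235) [ 0.469 -0.017  0.022]
scene (335, 225) [ 0.431 -0.023  0.02 ]
scene (318, 262) [ 0.563 -0.001  0.026]
scene (363, 303) [0.608 0.153 0.011]
scene (190, 295) [ 0.797 -0.242  0.012]
scene (282, 165) [ 0.298 -0.278  0.011]
scene (257, 365) [0.902 0.046 0.112]
scene (305, 393) [0.89  0.154 0.06 ]
scene (300, 290) [0.663 0.004 0.035]
side (362, 293) [ 0.62  -0.177  0.081]
side (275, 265) [ 0.437 -0.031  0.018]
side (325, 258) [ 0.556 -0.011  0.018]
side (340, 218) [0.605 0.149 0.009]
side (366, 255) [ 0.652 -0.02   0.034]
side (450, 340) [ 0.794 -0.25   0.016]
```

View pics/scene0c.png

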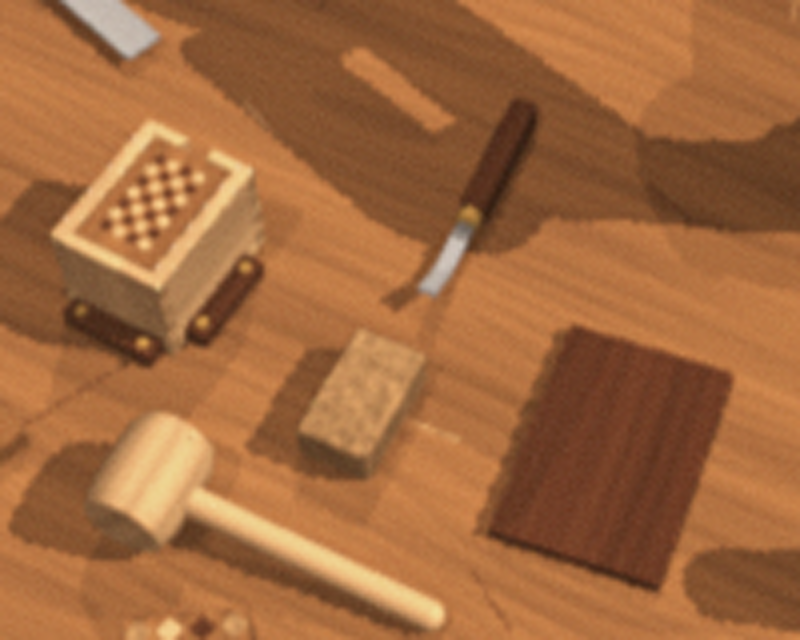

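View pics/side0c.png

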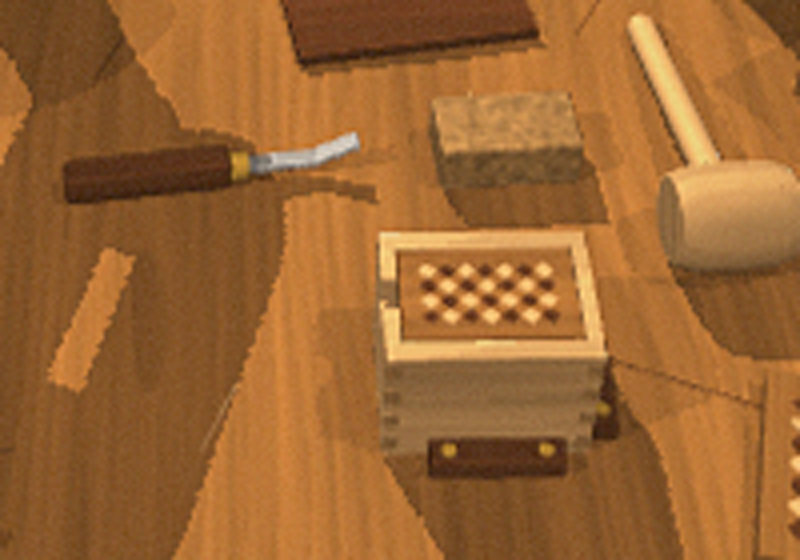

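```bash
python3 - <<'E'
from h import *
for n in ["scene","side"]:
    P=cloud(n,np.load(f"{n}0.npy")).reshape(-1,3)
    def rg(x0,x1,y0,y1,z0,z1):
        m=(P[:,0]>x0)&(P[:,0]<x1)&(P[:,1]>y0)&(P[:,1]<y1)&(P[:,2]>z0)&(P[:,2]<z1);return P[m]
    b=rg(.5,.72,-.27,-.1,.071,.09);r=cv2.minAreaRect(b[:,:2].astype(np.float32)*1000);print(n,"rim",r,np.median(b[:,2]))
    q=rg(.5,.72,.06,.25,.005,.016);print("panel",cv2.minAreaRect(q[:,:2].astype(np.float32)*1000),np.median(q[:,2]))
    l=rg(.36,.60,-.08,.04,.008,.05);c=l[:,:2].mean(0);u,s,v=np.linalg.svd(l[:,:2]-c);ax=v[0]*np.sign(v[0,0])
    t=(l[:,:2]-c)@ax;w=(l[:,:2]-c)@np.array([-ax[1],ax[0]]);print("lever",c,np.degrees(np.arctan2(ax[1],ax[0])),t.min(),t.max(),"tail",c+ax*t.min(),"tip",c+ax*t.max())
    for a in np.arange(t.min(),t.max(),.012):
        m=(t>=a)&(t<a+.012)
        if m.sum()>2:print(m.sum(),l[m].mean(0).round(4),"z",l[m,2].max().round(3),"w",w[m].min().round(4),w[m].max().round(4))
E
```

```text
scene rim ((619.2089233398438, -174.90545654296875), (88.54944610595703, 111.73109436035156), 88.14783477783203) 0.07788742352624634
panel ((610.0639038085938, 152.4378662109375), (214.42689514160156, 186.62484741210938), 0.9970579743385315) 0.009191271259746059
lever [ 0.46923653 -0.01542194] 5.661056263619089 -0.08097483566444061 0.13063989419594307 tail [ 0.38865662 -0.02340957] tip [ 0.59923928 -0.00253517]
19 [ 0.3958 -0.024   0.02  ] z 0.027 w -0.0103 0.0077
27 [ 0.406  -0.0225  0.0205] z 0.025 w -0.0123 0.0084
32 [ 0.4186 -0.0195  0.0196] z 0.027 w -0.021 0.0092
27 [ 0.4301 -0.0198  0.0204] z 0.026 w -0.0112 0.0096
32 [ 0.4424 -0.0176  0.0215] z 0.027 w -0.0109 0.0094
28 [ 0.4544 -0.0165  0.0197] z 0.025 w -0.0277 0.0089
30 [ 0.4661 -0.0156  0.0216] z 0.026 w -0.0097 0.0105
30 [ 0.4782 -0.0141  0.02  ] z 0.028 w -0.0491 0.0096
34 [ 0.49   -0.0132  0.0185] z 0.024 w -0.0085 0.0094
22 [ 0.5009 -0.0126  0.0134] z 0.024 w -0.0071 0.0076
15 [ 0.5147 -0.0102  0.0133] z 0.02 w -0.0052 0.0055
14 [ 0.5257 -0.0102  0.0135] z 0.018 w -0.0051 0.0052
18 [ 0.5376 -0.008   0.0142] z 0.016 w 
[... 634 characters left out ...]
0151
48 [ 0.4211 -0.027   0.0205] z 0.027 w -0.006 0.011
50 [ 0.433  -0.025   0.0202] z 0.028 w -0.007 0.014
50 [ 0.445  -0.0242  0.0201] z 0.026 w -0.0075 0.011
51 [ 0.4571 -0.0222  0.0199] z 0.026 w -0.0071 0.0129
47 [ 0.4687 -0.0214  0.0203] z 0.026 w -0.0087 0.0108
51 [ 0.4806 -0.0197  0.02  ] z 0.026 w -0.0082 0.0127
39 [ 0.4925 -0.018   0.0182] z 0.026 w -0.0066 0.0106
23 [ 0.5043 -0.0128  0.014 ] z 0.02 w -0.0043 0.0099
23 [ 0.5158 -0.0115  0.014 ] z 0.017 w -0.0043 0.0085
22 [ 0.5285 -0.0106  0.0143] z 0.016 w -0.0045 0.0086
22 [ 0.5398 -0.0082  0.0144] z 0.018 w -0.0058 0.0078
24 [ 0.5517 -0.0075  0.0192] z 0.023 w -0.0051 0.0079
15 [ 0.5618 -0.0068  0.0244] z 0.026 w -0.0057 0.0073
```

```bash
cat >> h.py <<'E'
def go(pos,Rt=None):
    """print remaining shift in tool axes (m), and rotvec in tool axes(deg), for TCP target"""
    s=read_state();R0=R.from_rotvec(s["eef_rot"])
    d=R0.inv().apply(np.array(pos)-s["tcp_pos"])
    r=np.degrees((R0.inv()*Rt).as_rotvec()) if Rt is not None else None
    print("t",round(s["time"],2),"tcp",s["tcp_pos"].round(4),"shift_mm",(d*1000).round(1),"rot",None if r is None else r.round(2),"F",s["contact_force"].round(1),"open",round(s["opening"],3),"q",s["joint_pos"].round(2))
def tool(yaw,pitch):
    """tool for lever with yaw deg, nose-down pitch deg: tool x=-lever x, y=lever y, z=-lever z"""
    L=R.from_euler('ZY',[yaw,pitch],degrees=True)
    return L*R.from_matrix(np.diag([-1.,1,-1]))
E
python3 -m pendant '[{"travel":[-0.0218,-0.026,0],"rotation":[0,0,0],"jaw":100},{"travel":[-0.0218,-0.026,0],"rotation":[0,0,0],"jaw":100},{"travel":[-0.0218,-0.026,0],"rotation":[0,0,0],"jaw":100},{"travel":[-0.0218,-0.026,0],"rotation":[0,0,0],"jaw":100},{"travel":[-0.0218,-0.026,0],"rotation":[0,0,0],"jaw":100},{"travel":[-0.0218,-0.026,0],"rotation":[0,0,0],"jaw":100},{"travel":[-0.0218,-0.026,0],"rotation":[0,0,0],"jaw":100},{"travel":[-0.0218,-0.026,0],"rotation":[0,0,0],"jaw":100},{"travel":[-0.0218,-0.026,0],"rotation":[0,0,0],"jaw":100},{"travel":[-0.0218,-0.026,0],"rotation":[0,0,0],"jaw":100}]' 40
python3 -c "
from h import *
go([.446,-.021,.36],tool(6.5,0))"
```

```text
time: 0.98
tcp_pos: [0.312, 0.2809, 0.3985]
eef_rot: [-0.425, -3.108, 0.009]
contact_force: [0.4, 0.5, -0.1]
opening: 0.997
t 0.98 tcp [0.312  0.2809 0.3985] shift_mm [-210.2 -254.7   39.5] rot [ -0.33  -0.26 -22.06] F [ 0.4  0.5 -0.1] open 0.997 q [ 0.55 -0.29  2.03 -0.    1.4  -0.75]
```

```bash
python3 -m pendant '[{"travel":[-0.0235,-0.0283,0.0044],"rotation":[0,0,0],"jaw":100},{"travel":[-0.0235,-0.0283,0.0044],"rotation":[0,0,0],"jaw":100},{"travel":[-0.0235,-0.0283,0.0044],"rotation":[0,0,0],"jaw":100},{"travel":[-0.0235,-0.0283,0.0044],"rotation":[0,0,0],"jaw":100},{"travel":[-0.0235,-0.0283,0.0044],"rotation":[0,0,0],"jaw":100},{"travel":[-0.0235,-0.0283,0.0044],"rotation":[0,0,0],"jaw":100},{"travel":[-0.0235,-0.0283,0.0044],"rotation":[0,0,0],"jaw":100},{"travel":[-0.0235,-0.0283,0.0044],"rotation":[0,0,-5],"jaw":100},{"travel":[-0.02,-0.026,0],"rotation":[0,0,-6],"jaw":100},{"travel":[0,0,0],"rotation":[0,0,-6],"jaw":100}]'
python3 -m pendant '[{"travel":[0,0,0],"rotation":[0,0,-5],"jaw":100}]'
python3 - <<'E'
from h import *
go([.446,-.021,.36],tool(6.5,0))
s=read_state();p,d=snapshot("wrist");cv2.imwrite("pics/w1.png",p);np.save("w1.npy",d);np.save("w1s.npy",np.r_[s["tcp_pos"],s["eef_rot"]])
E
```

```text
time: 1.82
tcp_pos: [0.4502, -0.0373, 0.3635]
eef_rot: [-0.048, 3.139, -0.009]
contact_force: [0.4, 0.6, 0.4]
opening: 1.001
time: 1.9
tcp_pos: [0.4504, -0.0391, 0.3628]
eef_rot: [-0.188, 3.136, -0.008]
contact_force: [-0.3, 0.0, -1.2]
opening: 1.001
t 1.9 tcp [ 0.4504 -0.0391  0.3628] shift_mm [ 2.2 18.5  2.7] rot [-0.3  -0.01  0.36] F [-0.3  0.  -1.2] open 1.001 q [-0.26 -0.17  2.01 -0.01  1.31 -1.95]
```

View pics/w1.png

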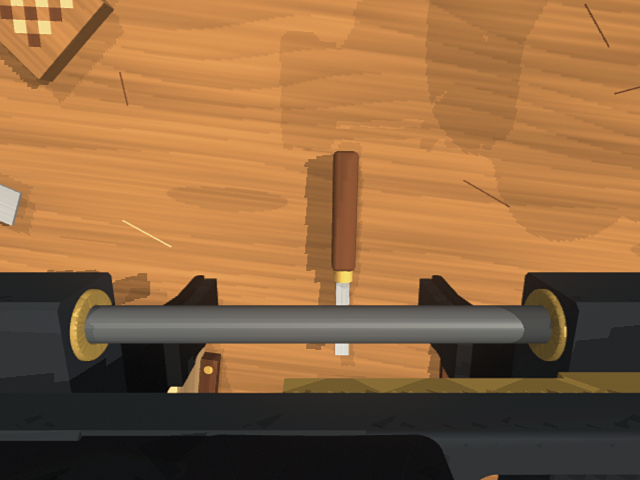

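```bash
python3 - <<'E'
from h import *
v=np.load("w1s.npy");st=dict(tcp_pos=v[:3],eef_rot=v[3:])
d=np.load("w1.npy");P=cloud("wrist",d,st)[100:300,290:400].reshape(-1,3)
print("bench z",np.nanmedian(P[:,2]))
h=P[(P[:,2]>.0175)&(P[:,2]<.03)];r=cv2.minAreaRect(h[:,:2].astype(np.float32)*1000);print(r,np.median(h[:,2]),len(h))
c=h.mean(0);u,s,w=np.linalg.svd(h[:,:2]-c[:2]);a=w[0]*np.sign(w[0,0]);t=(h[:,:2]-c[:2])@a
print(c,np.degrees(np.arctan2(a[1],a[0])),t.min(),t.max(),"tail",c[:2]+a*t.min())
p=cv2.imread("pics/w1.png");
Pf=cloud("wrist",d,st)
for uv in [(345,152),(345,270),(345,165),(345,260),(342,295),(342,350)]:print(uv,Pf[uv[1],uv[0]].round(4))
E
```

```text
bench z -0.0011183122527541334
((443.8958435058594, -18.977909088134766), (109.59226989746094, 19.85338020324707), 6.358183860778809) 0.020381361150190402 2853
[ 0.43846146 -0.01966114  0.02027835] 6.347529980626707 -0.049319964141103956 0.06027304472151188 tail [ 0.38944384 -0.0251139 ]
(345, 152) [ 0.3902 -0.0256  0.0194]
(345, 270) [ 0.4866 -0.0125  0.0202]
(345, 165) [ 0.4002 -0.0242  0.0195]
(345, 260) [ 0.4776 -0.0138  0.0212]
(342, 295) [ 0.5126 -0.0112  0.0117]
(342, 350) [ 0.5602 -0.0053  0.0219]
```

```bash
python3 -c "
from h import *
go([.4445,-.019,.186],tool(6.35,0))"
python3 -m pendant '[{"travel":[0.004,0.0205,0.02],"rotation":[-0.3,0,0.3],"jaw":100},{"travel":[0,0,0.03],"rotation":[0,0,0],"jaw":100},{"travel":[0,0,0.03],"rotation":[0,0,0],"jaw":100},{"travel":[0,0,0.03],"rotation":[0,0,0],"jaw":100},{"travel":[0,0,0.02],"rotation":[0,0,0],"jaw":100}]'
python3 -c "
from h import *
go([.4445,-.019,.186],tool(6.35,0))"
```

```text
t 1.95 tcp [ 0.4505 -0.0391  0.363 ] shift_mm [  3.5  21.7 176.8] rot [-0.35  0.01  0.81] F [ 0.4 -0.4  0.4] open 1.004 q [-0.26 -0.17  2.01 -0.01  1.3  -1.95]
time: 2.37
tcp_pos: [0.4472, -0.0193, 0.235]
eef_rot: [-0.169, 3.122, -0.007]
contact_force: [-0.4, 0.5, 0.0]
opening: 0.999
t 2.37 tcp [ 0.4472 -0.0193  0.235 ] shift_mm [ 3.3  0.9 49. ] rot [-0.29  0.85 -0.15] F [-0.4  0.5  0. ] open 0.999 q [-0.22 -0.01  2.12 -0.    1.01 -1.9 ]
```

```bash
python3 -m pendant '[{"travel":[0.0015,0.0005,0.02],"rotation":[-0.3,0.8,0],"jaw":100},{"travel":[0.001,0,0.018],"rotation":[0,0,0],"jaw":100},{"travel":[0.001,0,0.009],"rotation":[0,0,0],"jaw":100},{"travel":[0,0,0.002],"rotation":[0,0,0],"jaw":100}]'
python3 -c "
from h import *
go([.4445,-.019,.186],tool(6.35,0))"
```

```text
time: 2.7
tcp_pos: [0.442, -0.0174, 0.1823]
eef_rot: [0.161, -3.131, -0.002]
contact_force: [-17.3, 2.2, 59.1]
opening: 1.002
t 2.7 tcp [ 0.442  -0.0174  0.1823] shift_mm [-2.3 -1.8 -3.7] rot [ 0.1  -0.34 -0.46] F [-17.3   2.2  59.1] open 1.002 q [-0.22  0.09  2.14 -0.    0.91 -1.89]
```

```bash
python3 -m pendant '[{"travel":[-0.0015,-0.001,-0.005],"rotation":[0,0,0],"jaw":100},{"travel":[0,0,0],"rotation":[0,0,0],"jaw":100}]'
python3 -c "
from h import *
go([.4445,-.019,.186],tool(6.35,0))"
```

```text
time: 2.87
tcp_pos: [0.4445, -0.0179, 0.1889]
eef_rot: [0.158, -3.132, -0.001]
contact_force: [0.3, -0.8, -0.2]
opening: 0.998
t 2.87 tcp [ 0.4445 -0.0179  0.1889] shift_mm [ 0.1 -1.1  2.9] rot [ 0.07 -0.29 -0.57] F [ 0.3 -0.8 -0.2] open 0.998 q [-0.22  0.08  2.14 -0.    0.93 -1.89]
```

```bash
python3 -m pendant '[{"travel":[0,-0.001,0.0015],"rotation":[0,0,-0.5],"jaw":0},{"travel":[0,0,0],"rotation":[0,0,0],"jaw":0},{"travel":[0,0,0],"rotation":[0,0,0],"jaw":0},{"travel":[0,0,0],"rotation":[0,0,0],"jaw":0},{"travel":[0,0,0],"rotation":[0,0,0],"jaw":0},{"travel":[0,0,0],"rotation":[0,0,0],"jaw":0},{"travel":[0,0,0],"rotation":[0,0,0],"jaw":0},{"travel":[0,0,0],"rotation":[0,0,0],"jaw":0}]' 60
python3 -c "
from h import *
go([.4445,-.019,.186],tool(6.35,0))"
```

```text
time: 3.53
tcp_pos: [0.4441, -0.0183, 0.1873]
eef_rot: [0.17, -3.132, -0.002]
contact_force: [0.6, 0.7, -0.6]
opening: 0.479
t 3.53 tcp [ 0.4441 -0.0183  0.1873] shift_mm [-0.3 -0.7  1.3] rot [ 0.08 -0.26 -0.15] F [ 0.6  0.7 -0.6] open 0.479 q [-0.22  0.08  2.14 -0.    0.92 -1.9 ]
```

```bash
python3 -m pendant '[{"travel":[0,0,0],"rotation":[0,0,0],"jaw":0},{"travel":[0,0,0],"rotation":[0,0,0],"jaw":0},{"travel":[0,0,0],"rotation":[0,0,0],"jaw":0},{"travel":[0,0,0],"rotation":[0,0,0],"jaw":0},{"travel":[0,0,0],"rotation":[0,0,0],"jaw":0},{"travel":[0,0,0],"rotation":[0,0,0],"jaw":0}]' 60
python3 -c "
from h import *
go([.4445,-.019,.186],tool(6.35,0))"
```

```text
time: 4.03
tcp_pos: [0.444, -0.0184, 0.1872]
eef_rot: [0.169, -3.132, -0.002]
contact_force: [0.0, -0.4, -0.9]
opening: 0.226
t 4.03 tcp [ 0.444  -0.0184  0.1872] shift_mm [-0.4 -0.6  1.2] rot [ 0.08 -0.28 -0.17] F [ 0.  -0.4 -0.9] open 0.226 q [-0.22  0.08  2.14 -0.    0.92 -1.9 ]
```

```bash
cat >> h.py <<'E'
TIP=np.array([-.1223,0,.1651])
BY=-1.6; N=np.array([.566,-.1736,.060])
def tiptarget(dx,dz,pitch,dy=0,tip=None):
    B=R.from_euler('Z',BY,degrees=True); Rt=tool(BY,pitch)
    X=N+B.apply([dx,dy,dz]); t=TIP if tip is None else tip
    return X-Rt.apply(t),Rt
def tipnow():
    s=read_state();return s["tcp_pos"]+R.from_rotvec(s["eef_rot"]).apply(TIP)
E
python3 -c "
from h import *
go(*tiptarget(-.06,.06,22))"
python3 -m pendant '[{"travel":[0,0,-0.01],"rotation":[0,0,0],"jaw":0},{"travel":[0,0,-0.025],"rotation":[0,0,0],"jaw":0},{"travel":[0,0,-0.03],"rotation":[0,0,0],"jaw":0},{"travel":[0,0,-0.03],"rotation":[0,0,0],"jaw":0},{"travel":[0,0,-0.025],"rotation":[0,0,0],"jaw":0},{"travel":[0,0,0],"rotation":[0,0,0],"jaw":0}]'
python3 - <<'E'
from h import *
go(*tiptarget(-.06,.06,22))
p,d=snapshot("side");cv2.imwrite("pics/side2.png",p)
cv2.imwrite("pics/side2c.png",cv2.resize(p[130:330,200:440],None,fx=3,fy=3))
E
```

```text
t 4.03 tcp [ 0.444  -0.0184  0.1872] shift_mm [   6.6 -152.1 -131.9] rot [-1.44 21.68  7.7 ] F [ 0.  -0.4 -0.9] open 0.226 q [-0.22  0.08  2.14 -0.    0.92 -1.9 ]
time: 4.53
tcp_pos: [0.4424, -0.018, 0.3118]
eef_rot: [0.169, -3.123, -0.006]
contact_force: [1.0, -0.6, -0.5]
opening: 0.226
t 4.53 tcp [ 0.4424 -0.018   0.3118] shift_mm [   4.5 -152.9   -7.7] rot [-1.29 21.16  7.72] F [ 1.  -0.6 -0.5] open 0.226 q [-0.22 -0.13  2.07 -0.    1.22 -1.9 ]
```

View pics/side2c.png

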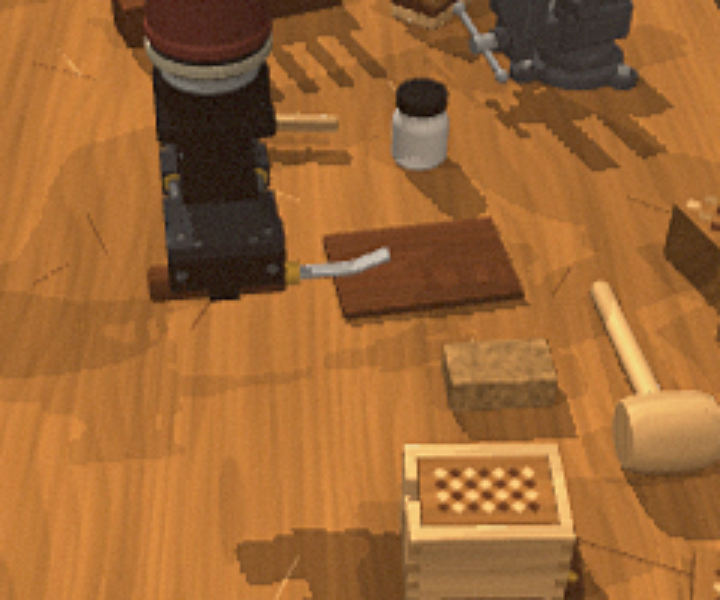

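```bash
python3 -m pendant '[{"travel":[0.001,-0.0255,0],"rotation":[-0.2,3.5,1.3],"jaw":0},{"travel":[0.001,-0.0255,0],"rotation":[-0.2,3.5,1.3],"jaw":0},{"travel":[0.001,-0.0255,0],"rotation":[-0.2,3.5,1.3],"jaw":0},{"travel":[0.001,-0.0255,0],"rotation":[-0.2,3.5,1.3],"jaw":0},{"travel":[0.001,-0.0255,0],"rotation":[-0.2,3.5,1.3],"jaw":0},{"travel":[0,-0.025,0],"rotation":[0,3.5,1.2],"jaw":0},{"travel":[0,0,0],"rotation":[0,0,0],"jaw":0}]'
python3 -c "
from h import *
go(*tiptarget(-.06,.06,22))"
```

```text
time: 5.17
tcp_pos: [0.4409, -0.1739, 0.3035]
eef_rot: [-0.038, -2.736, -0.007]
contact_force: [0.3, 0.1, -1.3]
opening: 0.221
t 5.17 tcp [ 0.4409 -0.1739  0.3035] shift_mm [ -6.3   3.8 -19.4] rot [-0.03 -1.25  0.02] F [ 0.3  0.1 -1.3] open 0.221 q [-0.48  0.12  1.87 -0.18  1.52 -1.99]
```

```bash
python3 - <<'E'
from h import *
go(*tiptarget(-.025,.025,22))
s=read_state();np.save("w2s.npy",np.r_[s["tcp_pos"],s["eef_rot"]])
p,d=snapshot("wrist");cv2.imwrite("pics/w2.png",p);np.save("w2.npy",d)
T=tipnow();print("tip",T)
a=[]
for n,w in (("side",(300,200,420,320)),("scene",(210,170,330,290))):
    p,d=snapshot(n);np.save(n+"2.npy",d);cv2.imwrite(f"pics/{n}2f.png",p)
    c=cv2.resize(p[w[1]:w[3],w[0]:w[2]],None,fx=4,fy=4,interpolation=cv2.INTER_CUBIC)
    for X,col in ((T,(0,255,0)),(N,(255,0,0)),(N+[.009,0,.006],(0,0,255))):
        u=(proj(n,X)[0]-w[:2]+.5)*4;cv2.circle(c,tuple(u.astype(int)),3,col,-1)
    a.append(c)
cv2.imwrite("pics/m2.png",cv2.resize(np.hstack(a),None,fx=.83,fy=.83))
E
```

```text
t 5.17 tcp [ 0.4409 -0.1739  0.3035] shift_mm [-52.3   3.8  -1.1] rot [-0.03 -1.25  0.02] F [ 0.3  0.1 -1.3] open 0.221 q [-0.48  0.12  1.87 -0.18  1.52 -1.99]
tip [ 0.48837402 -0.17322039  0.10313146]
```

View pics/w2.png

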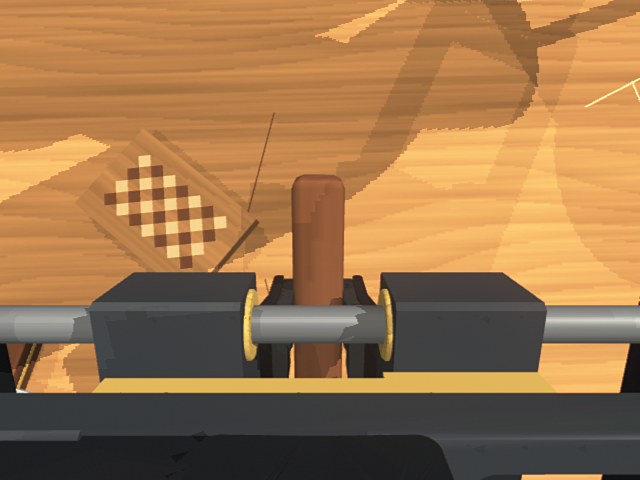

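View pics/m2.png

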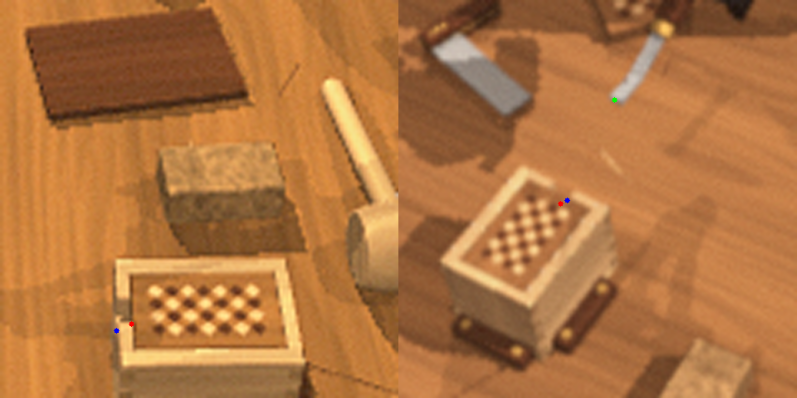

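```bash
python3 - <<'E'
from h import *
B=R.from_euler('Z',BY,degrees=True);a=[]
for n,w in (("side",(325,270,375,320)),("scene",(235,215,285,265))):
    p=cv2.imread(f"pics/{n}2f.png")
    c=cv2.resize(p[w[1]:w[3],w[0]:w[2]],None,fx=8,fy=8,interpolation=cv2.INTER_CUBIC)
    for X,col in (([0,.01,.018],(0,255,0)),([0,-.01,.018],(0,255,0)),([0,.042,.018],(255,0,0)),([0,-.042,.018],(255,0,0)),([.108,.042,.018],(255,0,0)),([.108,-.042,.018],(255,0,0)),([.009,.03,.018],(0,0,255)),([.009,-.03,.018],(0,0,255)),([.008,.01,.018],(255,0,255)),([.008,-.01,.018],(255,0,255))):
        u=(proj(n,N+B.apply(X))[0]-w[:2]+.5)*8;cv2.circle(c,tuple(u.astype(int)),2,col,-1)
    a.append(c)
cv2.imwrite("pics/m3.png",np.hstack(a))
E
```

```text
(no output)
```

View pics/m3.png

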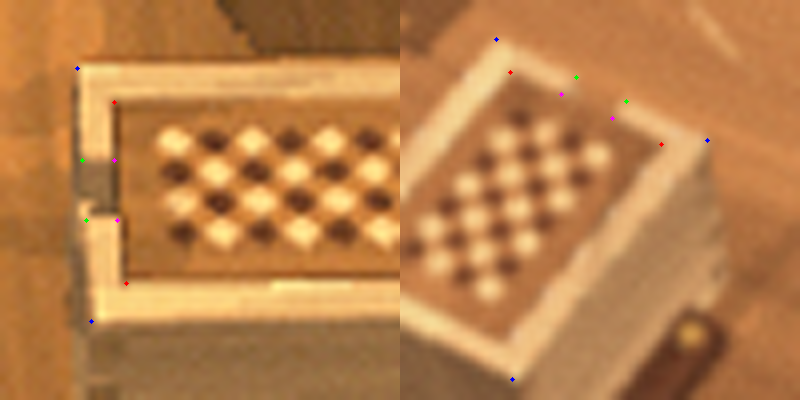

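```bash
sed -i 's/N=np.array(.*/N=np.array([.567,-.1727,.060])/' h.py; python3 -c "
from h import *
go(*tiptarget(-.025,.006,22))"

```

```text
t 5.32 tcp [ 0.4409 -0.1704  0.3036] shift_mm [-60.8   1.   16.2] rot [ 0.07 -1.03  0.22] F [-0.3 -0.  -1.6] open 0.221 q [-0.48  0.11  1.87 -0.17  1.52 -1.98]
```

```bash
python3 -m pendant '[{"travel":[-0.015,0.001,0.004],"rotation":[0,-1,0],"jaw":0},{"travel":[-0.015,0,0.004],"rotation":[0,0,0],"jaw":0},{"travel":[-0.015,0,0.004],"rotation":[0,0,0],"jaw":0},{"travel":[-0.013,0,0.003],"rotation":[0,0,0],"jaw":0},{"travel":[0,0,0],"rotation":[0,0,0],"jaw":0}]'
python3 - <<'E'
from h import *
go(*tiptarget(-.025,.006,22))
T=tipnow();print("tip",T)
a=[]
B=R.from_euler('Z',BY,degrees=True);a=[]
for n,w in (("side",(315,255,375,315)),("scene",(240,200,300,260))):
    p,d=snapshot(n);cv2.imwrite(f"pics/{n}3f.png",p)
    c=cv2.resize(p[w[1]:w[3],w[0]:w[2]],None,fx=6.66,fy=6.66,interpolation=cv2.INTER_CUBIC)
    for X in (T,N+[0,0,.018]):
        u=(proj(n,X)[0]-w[:2]+.5)*6.66;cv2.circle(c,tuple(u.astype(int)),2,(0,255,0),-1)
    a.append(c)
cv2.imwrite("pics/m4.png",np.hstack(a))
E
```

```text
time: 5.73
tcp_pos: [0.4894, -0.1645, 0.2653]
eef_rot: [-0.026, -2.762, -0.013]
contact_force: [-1.9, 0.1, -0.9]
opening: 0.223
t 5.73 tcp [ 0.4894 -0.1645  0.2653] shift_mm [-1.3 -6.  -0.1] rot [0.13 0.24 0.56] F [-1.9  0.1 -0.9] open 0.223 q [-0.43  0.25  1.79 -0.15  1.45 -1.94]
tip [ 0.54180766 -0.16442801  0.06666951]
```

View pics/m4.png

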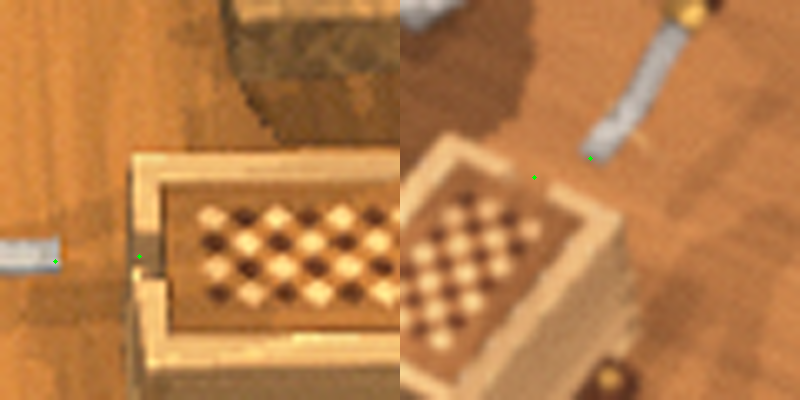

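```bash
python3 -m pendant '[{"travel":[0,-0.005,0],"rotation":[0,0,0.5],"jaw":0},{"travel":[0,-0.001,0],"rotation":[0,0,0],"jaw":0},{"travel":[0,0,0],"rotation":[0,0,0],"jaw":0}]'
python3 -c "
from h import *
go(*tiptarget(-.025,.006,22))"

```

```text
time: 6.08
tcp_pos: [0.4873, -0.17, 0.2675]
eef_rot: [-0.037, -2.761, -0.009]
contact_force: [-0.3, -0.1, -1.4]
opening: 0.228
t 6.08 tcp [ 0.4873 -0.17    0.2675] shift_mm [-4.  -0.5  1.2] rot [0.07 0.21 0.09] F [-0.3 -0.1 -1.4] open 0.228 q [-0.44  0.25  1.79 -0.15  1.46 -1.94]
```

```bash
python3 -c "
from h import *
go(*tiptarget(.003,.0055,22))"

```

```text
t 6.08 tcp [ 0.4873 -0.17    0.2675] shift_mm [-30.1  -0.6  -8.7] rot [0.07 0.21 0.09] F [-0.3 -0.1 -1.4] open 0.228 q [-0.44  0.25  1.79 -0.15  1.46 -1.94]
```

```bash
python3 -m pendant '[{"travel":[-0.008,-0.0015,-0.0023],"rotation":[0,0.2,0],"jaw":0},{"travel":[-0.008,-0.001,-0.0023],"rotation":[0,0,0],"jaw":0},{"travel":[-0.008,-0.001,-0.0023],"rotation":[0,0,0],"jaw":0},{"travel":[-0.005,0,-0.0015],"rotation":[0,0,0],"jaw":0},{"travel":[0,0,0],"rotation":[0,0,0],"jaw":0}]'
python3 - <<'E'
from h import *
go(*tiptarget(.003,.0055,22))
T=tipnow();print("tip",T)
a=[]
B=R.from_euler('Z',BY,degrees=True);a=[]
for n,w in (("side",(315,255,375,315)),("scene",(240,200,300,260))):
    p,d=snapshot(n);cv2.imwrite(f"pics/{n}3f.png",p)
    c=cv2.resize(p[w[1]:w[3],w[0]:w[2]],None,fx=6.66,fy=6.66,interpolation=cv2.INTER_CUBIC)
    for X in (T,):
        u=(proj(n,X)[0]-w[:2]+.5)*6.66;cv2.circle(c,tuple(u.astype(int)),2,(0,255,0),-1)
    a.append(c)
cv2.imwrite("pics/m5.png",np.hstack(a))
E
```

```text
time: 6.5
tcp_pos: [0.5201, -0.1755, 0.2659]
eef_rot: [-0.039, -2.761, -0.008]
contact_force: [0.5, -0.4, -1.7]
opening: 0.222
t 6.5 tcp [ 0.5201 -0.1755  0.2659] shift_mm [1.1 4.1 2.1] rot [ 0.04  0.19 -0.02] F [ 0.5 -0.4 -1.7] open 0.222 q [-0.43  0.32  1.7  -0.14  1.47 -1.93]
tip [ 0.57232626 -0.1769357   0.06721584]
```

View pics/m5.png

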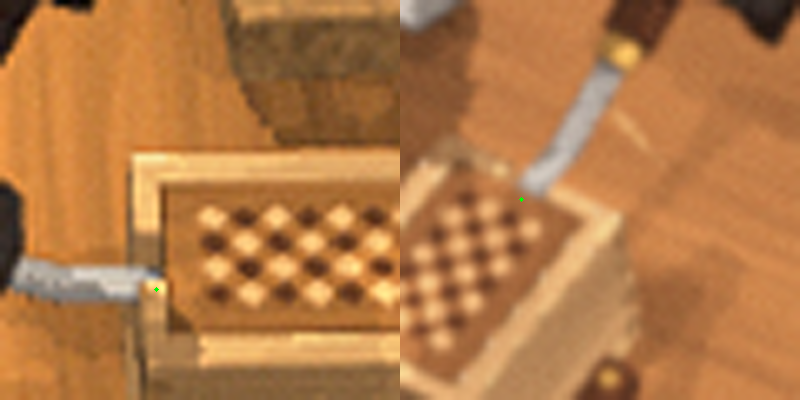

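```bash
python3 -m pendant '[{"travel":[0.001,0.003,0.0005],"rotation":[0,0,0],"jaw":0},{"travel":[0,0.001,0],"rotation":[0,0,0],"jaw":0},{"travel":[-0.0007,0,0.0019],"rotation":[0,0,0],"jaw":0},{"travel":[0,0,0],"rotation":[0,0,0],"jaw":0}]'
python3 -c "
from h import *
go(*tiptarget(.004,.0015,22));print(tipnow())"

```

```text
time: 6.93
tcp_pos: [0.5174, -0.1705, 0.2629]
eef_rot: [-0.039, -2.758, -0.009]
contact_force: [-0.9, 0.8, -2.2]
opening: 0.224
t 6.93 tcp [ 0.5174 -0.1705  0.2629] shift_mm [-2.8 -0.8  1.5] rot [0.08 0.02 0.01] F [-0.9  0.8 -2.2] open 0.224 q [-0.42  0.32  1.71 -0.14  1.47 -1.92]
[ 0.56905493 -0.17171515  0.06397736]
```

```bash
python3 -m pendant '[{"travel":[-0.003,-0.0005,-0.001],"rotation":[0,0,0],"jaw":0},{"travel":[-0.0004,0,0.001],"rotation":[0,0,0],"jaw":0},{"travel":[0,0,0],"rotation":[0,0,0],"jaw":0}]'
python3 -c "
from h import *
go(*tiptarget(.005,.0015,22));print(tipnow())"
python3 -m pendant '[{"travel":[-0.0004,0,0.001],"rotation":[0,0,0],"jaw":0},{"travel":[0,0,0],"rotation":[0,0,0],"jaw":0}]'
python3 -c "
from h import *
go(*tiptarget(.005,.0015,22));print(tipnow())"

```

```text
time: 7.18
tcp_pos: [0.5205, -0.171, 0.2614]
eef_rot: [-0.039, -2.757, -0.01]
contact_force: [-0.2, -0.5, -1.5]
opening: 0.225
t 7.18 tcp [ 0.5205 -0.171   0.2614] shift_mm [-0.4 -0.4  1. ] rot [0.09 0.01 0.01] F [-0.2 -0.5 -1.5] open 0.225 q [-0.42  0.33  1.7  -0.14  1.47 -1.92]
[ 0.57204742 -0.17215818  0.06252868]
time: 7.35
tcp_pos: [0.5206, -0.1711, 0.2602]
eef_rot: [-0.039, -2.758, -0.009]
contact_force: [-0.3, 0.3, -1.7]
opening: 0.225
t 7.35 tcp [ 0.5206 -0.1711  0.2602] shift_mm [ 0.1 -0.3 -0.1] rot [0.08 0.01 0.  ] F [-0.3  0.3 -1.7] open 0.225 q [-0.42  0.33  1.7  -0.14  1.47 -1.92]
[ 0.57211834 -0.17226372  0.06136206]
```

```bash
python3 -m pendant '[{"travel":[-0.0003,0,0.0008],"rotation":[0,0,0],"jaw":0},{"travel":[0,0,0],"rotation":[0,0,0],"jaw":0}]'
python3 -c "
from h import *
print(tipnow())"
python3 -m pendant '[{"travel":[-0.0003,0,0.0008],"rotation":[0,0,0],"jaw":0},{"travel":[0,0,0],"rotation":[0,0,0],"jaw":0}]'
python3 -c "
from h import *
go(*tiptarget(.005,.0015,22));print(tipnow())"

```

```text
time: 7.52
tcp_pos: [0.5206, -0.1711, 0.2595]
eef_rot: [-0.039, -2.758, -0.009]
contact_force: [-0.2, 0.8, 0.1]
opening: 0.219
[ 0.57218495 -0.17235901  0.06061355]
time: 7.68
tcp_pos: [0.5206, -0.1713, 0.2591]
eef_rot: [-0.039, -2.758, -0.009]
contact_force: [-0.3, -0.1, 1.7]
opening: 0.224
t 7.68 tcp [ 0.5206 -0.1713  0.2591] shift_mm [ 0.6 -0.2 -1.1] rot [ 0.07  0.02 -0.01] F [-0.3 -0.1  1.7] open 0.224 q [-0.42  0.33  1.7  -0.14  1.46 -1.92]
[ 0.57220402 -0.17251127  0.06023846]
```

```bash
python3 -m pendant '[{"travel":[0.0006,-0.0002,-0.0014],"rotation":[0,0,0],"jaw":0},{"travel":[-0.003,0,-0.0012],"rotation":[0,0,0],"jaw":0},{"travel":[-0.003,0,-0.0012],"rotation":[0,0,0],"jaw":0},{"travel":[0,0,0],"rotation":[0,0,0],"jaw":0}]'
python3 -c "
from h import *
go(*tiptarget(.025,.0015,22));print(tipnow())"

```

```text
time: 8.02
tcp_pos: [0.5276, -0.1717, 0.2608]
eef_rot: [-0.039, -2.759, -0.009]
contact_force: [0.2, -0.3, -0.4]
opening: 0.217
t 8.02 tcp [ 0.5276 -0.1717  0.2608] shift_mm [-12.    0.1  -4.4] rot [ 0.06  0.07 -0.02] F [ 0.2 -0.3 -0.4] open 0.217 q [-0.42  0.35  1.68 -0.14  1.47 -1.92]
[ 0.57941354 -0.17300099  0.06193068]
```

```bash
python3 -m pendant '[{"travel":[-0.003,0,-0.0012],"rotation":[0,0,0],"jaw":0},{"travel":[-0.003,0,-0.0012],"rotation":[0,0,0],"jaw":0},{"travel":[-0.003,0,-0.0012],"rotation":[0,0,0],"jaw":0},{"travel":[-0.0025,0,-0.001],"rotation":[0,0,0],"jaw":0},{"travel":[0,0,0],"rotation":[0,0,0],"jaw":0}]'
python3 - <<'E'
from h import *
go(*tiptarget(.025,.0015,22))
T=tipnow();print("tip",T)
a=[]
for n,w in (("side",(300,250,380,330)),("scene",(230,190,310,270))):
    p,d=snapshot(n);cv2.imwrite(f"pics/{n}4f.png",p)
    c=cv2.resize(p[w[1]:w[3],w[0]:w[2]],None,fx=5,fy=5,interpolation=cv2.INTER_CUBIC)
    a.append(c)
cv2.imwrite("pics/m6.png",np.hstack(a))
E
```

```text
time: 8.43
tcp_pos: [0.5416, -0.172, 0.2602]
eef_rot: [-0.039, -2.758, -0.009]
contact_force: [0.0, -1.2, -1.2]
opening: 0.226
t 8.43 tcp [ 0.5416 -0.172   0.2602] shift_mm [1.1 0.  0.2] rot [ 0.07  0.05 -0.01] F [ 0.  -1.2 -1.2] open 0.226 q [-0.41  0.37  1.65 -0.14  1.48 -1.91]
tip [ 0.59330606 -0.17327699  0.06131317]
```

View pics/m6.png

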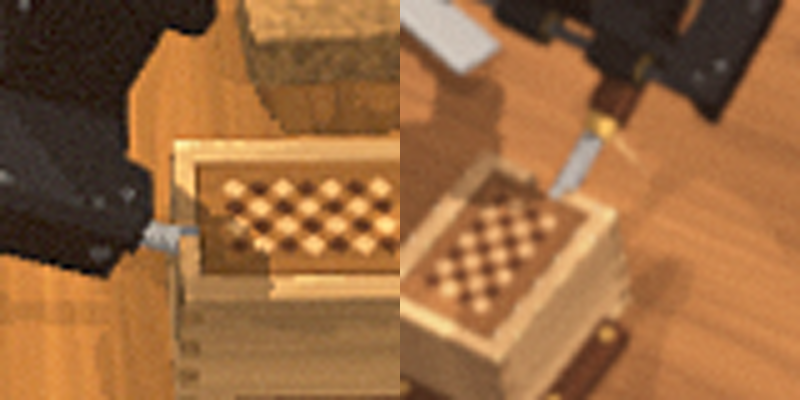

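```bash
cat >> h.py <<'E'
FZ=.0591; FX=.567
def lev(step,pitch_end):
    """per-row travel for rotating nose-up by step about fulcrum, total shift to reach pitch_end pose with toe lying on fulcrum, tip depth D from fulcrum"""
    s=read_state();R0=R.from_rotvec(s["eef_rot"]);F=np.array([FX,N[1],FZ])
    f=R0.inv().apply(F-s["tcp_pos"]);Ry=R.from_euler('y',-step,degrees=True)
    lx=-R0.apply([1,0,0]);pit=np.degrees(np.arctan2(-lx[2],np.hypot(lx[0],lx[1])))
    T=tipnow();h=0
    # toe bottom height above fulcrum
    a=np.radians(22-pit) # toe elevation
    gap=(T[2]-.0015*np.cos(a)-FZ)*np.cos(a)-(T[0]+.0015*np.sin(a)-FX)*np.sin(a)
    print("t",round(s["time"],2),"pitch",pit.round(2),"toe elev",np.degrees(a).round(1),"tip",T.round(4),"gap over fulcrum mm",(gap*1000).round(2),"row travel mm",((f-Ry.apply(f))*1000).round(2),"F",s["contact_force"].round(1),"M",s["torque"].round(2),"open",s["opening"].round(3),"down1mm",R0.inv().apply([0,0,-1]).round(2))
E
python3 -c "
from h import *
lev(3,0)"
```

```text
Traceback (most recent call last):
  File "h.py", line 45, in lev
    print("t",round(s["time"],2),"pitch",pit.round(2),"toe elev",np.degrees(a).round(1),"tip",T.round(4),"gap over fulcrum mm",(gap*1000).round(2),"row travel mm",((f-Ry.apply(f))*1000).round(2),"F",s["contact_force"].round(1),"M",s["torque"].round(2),"open",s["opening"].round(3),"down1mm",R0.inv().apply([0,0,-1]).round(2))
                                                                                                                                                                                                                                                                   ^^^^^^^^^^^^^^^^^^
AttributeError: 'float' object has no attribute 'round'
```

```bash
sed -i 's/s\["opening"\].round(3)/round(s["opening"],3)/' h.py
python3 -c "
from h import *
lev(3,0)"
```

```text
t 8.53 pitch 21.98 toe elev 0.0 tip [ 0.5928 -0.1733  0.0612] gap over fulcrum mm 0.6 row travel mm [ 9.11 -0.    5.43] F [ 0.4 -0.2 -1.2] M [ 0.03 -0.26  0.01] open 0.219 down1mm [-0.37 -0.    0.93]
```

```bash
python3 -m pendant '[{"travel":[0.0089,0,0.0058],"rotation":[0,-3,0],"jaw":0},{"travel":[0.0091,0,0.0054],"rotation":[0,-3,0],"jaw":0}]'
python3 -c "
from h import *
lev(3,0)"
```

```text
time: 8.7
tcp_pos: [0.5214, -0.1716, 0.256]
eef_rot: [-0.039, -2.864, -0.006]
contact_force: [-2.2, -0.4, 1.9]
opening: 0.223
t 8.7 pitch 15.89 toe elev 6.1 tip [ 0.5938 -0.1734  0.0637] gap over fulcrum mm 0.21 row travel mm [ 9.12 -0.    5.36] F [-2.2 -0.4  1.9] M [0.02 0.3  0.06] open 0.223 down1mm [-0.27 -0.    0.96]
```

```bash
python3 -m pendant '[{"travel":[0.0096,0,0.0054],"rotation":[0,-3,0],"jaw":0},{"travel":[0.0094,0,0.0054],"rotation":[0,-3,0],"jaw":0}]'
python3 -c "
from h import *
lev(3,0)"
```

```text
time: 8.87
tcp_pos: [0.5001, -0.171, 0.2508]
eef_rot: [-0.04, -2.975, -0.003]
contact_force: [1.6, 0.7, -0.5]
opening: 0.225
t 8.87 pitch 9.53 toe elev 12.5 tip [ 0.5934 -0.1735  0.0677] gap over fulcrum mm 1.19 row travel mm [9.18 0.   5.36] F [ 1.6  0.7 -0.5] M [ 0.17 -0.11  0.  ] open 0.225 down1mm [-0.17  0.    0.99]
```

```bash
cat >> h.py <<'E'
def look(name,ws={"side":(300,250,380,330),"scene":(230,190,310,270)}):
    a=[]
    for n,w in ws.items():
        p,d=snapshot(n);cv2.imwrite(f"pics/{name}_{n}.png",p);np.save(f"{name}_{n}.npy",d)
        k=400/(w[2]-w[0]);a.append(cv2.resize(p[w[1]:w[3],w[0]:w[2]],(400,int(400*(w[3]-w[1])/(w[2]-w[0]))),interpolation=cv2.INTER_CUBIC))
    cv2.imwrite(f"pics/{name}.png",np.hstack(a))
E
python3 -c "
from h import *
look('m7');lev(3,0)"
```

```text
t 8.97 pitch 9.83 toe elev 12.2 tip [ 0.5907 -0.1731  0.0664] gap over fulcrum mm 0.66 row travel mm [ 9.09 -0.    5.48] F [-2.4  0.9 -0.1] M [ 0.13  0.65 -0.02] open 0.225 down1mm [-0.17 -0.    0.99]
```

View pics/m7.png

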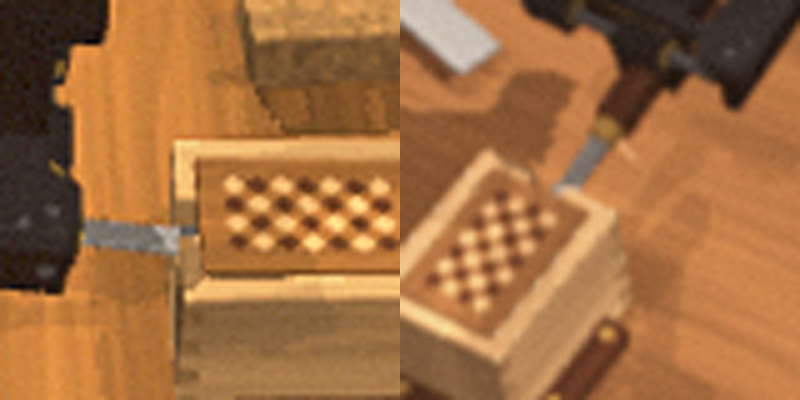

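```bash
python3 -m pendant '[{"travel":[0.0075,0,0.006],"rotation":[0,-3,0],"jaw":0},{"travel":[0.0085,0,0.0056],"rotation":[0,-3,0],"jaw":0}]'
python3 -c "
from h import *
lev(3,0)"
```

```text
time: 9.13
tcp_pos: [0.4808, -0.1704, 0.2418]
eef_rot: [-0.042, -3.07, -0.003]
contact_force: [-3.0, -1.3, 0.9]
opening: 0.225
t 9.13 pitch 4.11 toe elev 17.9 tip [ 0.5909 -0.1732  0.0683] gap over fulcrum mm -0.04 row travel mm [ 9.08 -0.    5.43] F [-3.  -1.3  0.9] M [0.08 0.45 0.05] open 0.225 down1mm [-0.07 -0.    1.  ]
```

```bash
python3 -m pendant '[{"travel":[0.0085,0,0.0058],"rotation":[0,-3,0],"jaw":0},{"travel":[0.009,0,0.0056],"rotation":[0,-3,0],"jaw":0}]'
python3 -c "
from h import *
look('m8');lev(3,0)"
```

```text
time: 9.3
tcp_pos: [0.4625, -0.1701, 0.2318]
eef_rot: [0.042, 3.109, 0.001]
contact_force: [-2.0, 1.0, 2.3]
opening: 0.225
t 9.4 pitch -1.7 toe elev 23.7 tip [ 0.5885 -0.1729  0.0696] gap over fulcrum mm -0.49 row travel mm [ 9.02 -0.    5.5 ] F [-4.7  1.9  2.4] M [0.27 0.52 0.11] open 0.228 down1mm [ 0.03 -0.    1.  ]
```

View pics/m8.png

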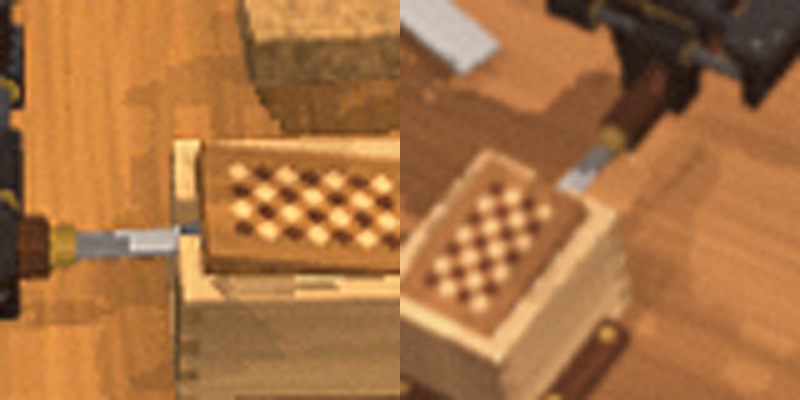

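```bash
python3 -m pendant '[{"travel":[0.0078,0,0.0056],"rotation":[0,-3,0],"jaw":0},{"travel":[0.0085,0,0.0056],"rotation":[0,-3,0],"jaw":0}]'
python3 -c "
from h import *
look('m9');lev(3,0)"
```

```text
time: 9.57
tcp_pos: [0.4473, -0.1702, 0.221]
eef_rot: [0.04, 3.01, -0.0]
contact_force: [-10.7, 0.2, 2.7]
opening: 0.219
t 9.67 pitch -7.48 toe elev 29.5 tip [ 0.589  -0.1735  0.0724] gap over fulcrum mm -0.77 row travel mm [9.05 0.   5.41] F [-7.   0.9  3. ] M [0.12 0.85 0.06] open 0.226 down1mm [ 0.13 -0.    0.99]
```

View pics/m9.png

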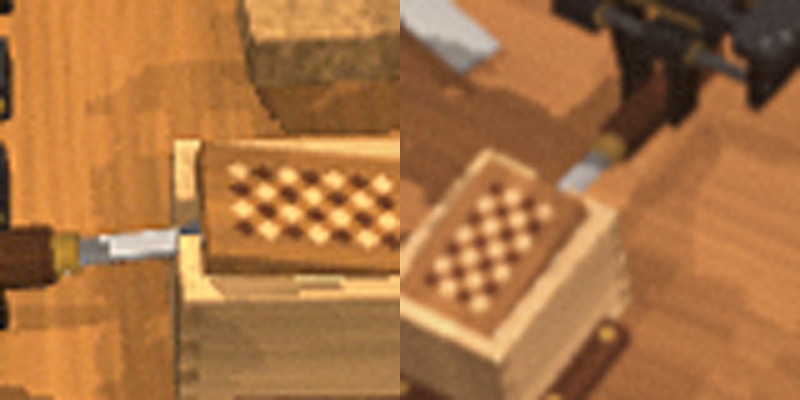

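```bash
cat >> h.py <<'E'
def lidz(name):
    B=R.from_euler('Z',BY,degrees=True)
    for n in ("side","scene"):
        P=cloud(n,np.load(f"{name}_{n}.npy")).reshape(-1,3);q=B.inv().apply(P-N)
        o=[]
        for x0 in range(10,100,12):
            m=(q[:,0]>x0/1e3)&(q[:,0]<x0/1e3+.012)&(abs(q[:,1])<.022)&(q[:,2]>.005)&(q[:,2]<.06)
            o.append(((q[m,2].mean()-.018)*1000).round(1) if m.sum()>3 else None)
        m=(abs(q[:,1])<.004)&(q[:,2]>-.05)&(q[:,2]<.03)&(q[:,0]<-.002)&(q[:,0]>-.07)
        z=q[m];f=np.polyfit(z[:,0],z[:,2],1) if m.sum()>5 else None
        print(n,"lid top over rim",o,"lever top line slope deg",None if f is None else (np.degrees(np.arctan(f[0])).round(1),f[1].round(4),m.sum()))
E
python3 -c "
from h import *
for n in ['m7','m8','m9']:lidz(n)"
```

```text
side lid top over rim [np.float64(4.2), np.float64(3.7), np.float64(3.4), np.float64(3.2), np.float64(2.7), np.float64(2.3), np.float64(1.8), np.float64(1.2)] lever top line slope deg (np.float64(-10.2), np.float64(0.0037), np.int64(52))
scene lid top over rim [np.float64(2.6), np.float64(1.6), np.float64(2.1), np.float64(1.9), np.float64(0.9), np.float64(0.5), np.float64(0.8), np.float64(-0.9)] lever top line slope deg (np.float64(-19.1), np.float64(-0.002), np.int64(67))
side lid top over rim [np.float64(13.3), np.float64(11.6), np.float64(9.9), np.float64(8.3), np.float64(6.6), np.float64(4.6), np.float64(3.2), np.float64(1.5)] lever top line slope deg (np.float64(-7.3), np.float64(0.0003), np.int64(96))
scene lid top over rim [np.float64(12.0), np.float64(10.9), np.float64(8.5), np.float64(7.2), np.float64(5.1), np.float64(3.3), np.float64(1.5), np.float64(-1.5)] lever top line slope deg (np.float64(-8.3), np.float64(-0.0025), np.int64(55))
side lid top over rim [np.float64(13.9), np.float64(12.0), np.float64(10.3), np.float64(8.3), np.float64(6.9), np.float64(5.1), np.float64(3.2), np.float64(1.7)] lever top line slope deg (np.float64(-1.7), np.float64(0.0011), np.int64(107))
scene lid top over rim [np.float64(11.4), np.float64(10.3), np.float64(8.1), np.float64(6.2), np.float64(4.9), np.float64(3.1), np.float64(1.1), np.float64(-1.3)] lever top line slope deg (np.float64(-2.3), np.float64(-0.0021), np.int64(55))
```

```bash
python3 -m pendant '[{"travel":[-0.0075,0,-0.0056],"rotation":[0,3,0],"jaw":0},{"travel":[0.008,0,-0.001],"rotation":[0,0,0],"jaw":0},{"travel":[0.01,0,-0.001],"rotation":[0,0,0],"jaw":0},{"travel":[0.012,0,-0.001],"rotation":[0,0,0],"jaw":0}]'
python3 -c "
from h import *
look('m10');lev(3,0);lidz('m10')"
```

```text
time: 10.0
tcp_pos: [0.4251, -0.1704, 0.2297]
eef_rot: [0.04, 3.067, 0.002]
contact_force: [0.6, -0.1, -1.2]
opening: 0.225
t 10.1 pitch -4.13 toe elev 26.1 tip [ 0.5573 -0.1729  0.0729] gap over fulcrum mm 15.13 row travel mm [9.22 0.   7.1 ] F [ 0.1 -0.5 -0.8] M [ 0.03  0.06 -0.02] open 0.223 down1mm [ 0.07 -0.    1.  ]
side lid top over rim [np.float64(13.7), np.float64(11.9), np.float64(10.2), np.float64(8.2), np.float64(6.6), np.float64(4.9), np.float64(3.1), np.float64(1.6)] lever top line slope deg (np.float64(13.0), np.float64(0.0157), np.int64(95))
scene lid top over rim [np.float64(11.8), np.float64(9.8), np.float64(7.9), np.float64(6.7), np.float64(5.0), np.float64(3.3), np.float64(1.6), np.float64(-0.8)] lever top line slope deg (np.float64(12.7), np.float64(0.0134), np.int64(46))
```

View pics/m10.png

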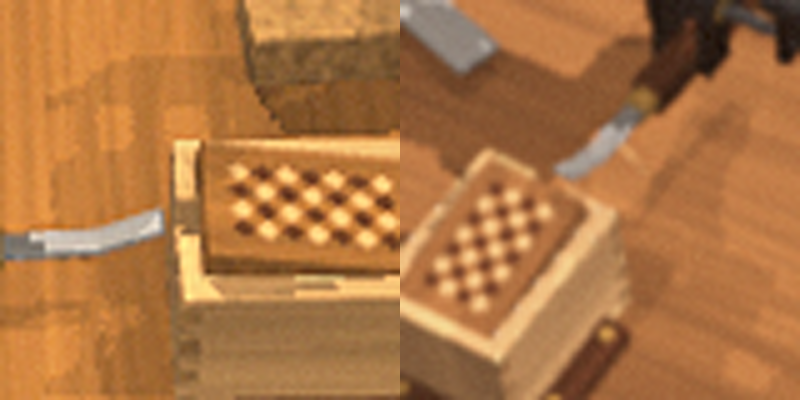

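```bash
python3 -m pendant '[{"travel":[0.015,0,-0.025],"rotation":[0,0,0],"jaw":0},{"travel":[0.008,0.01,-0.025],"rotation":[0,0,0],"jaw":0},{"travel":[0,0.02,-0.012],"rotation":[0,0,0],"jaw":0},{"travel":[0,0.02,0],"rotation":[0,2,-1],"jaw":0},{"travel":[0,0.02,0],"rotation":[0,2,-1],"jaw":0},{"travel":[-0.004,0.02,0],"rotation":[0,0,-2],"jaw":0},{"travel":[-0.004,0.02,0],"rotation":[0,0,-2],"jaw":0},{"travel":[-0.004,0.015,0],"rotation":[0,0,-2],"jaw":0},{"travel":[0,0,0],"rotation":[0,0,0],"jaw":0}]'
python3 - <<'E'
from h import *
go([.444,-.0184,.25],tool(6.35,0))
look('m11',{"side":(220,190,380,310),"scene":(270,170,390,260)})
E
```

```text
time: 10.85
tcp_pos: [0.4055, -0.0395, 0.29]
eef_rot: [0.177, -3.135, -0.012]
contact_force: [0.3, 0.5, -1.9]
opening: 0.225
t 10.85 tcp [ 0.4055 -0.0395  0.29  ] shift_mm [-40.7  16.4  40. ] rot [ 0.43 -0.06  0.1 ] F [ 0.3  0.5 -1.9] open 0.225 q [-0.29 -0.2   2.18  0.01  1.17 -1.98]
```

View pics/m11_side.png

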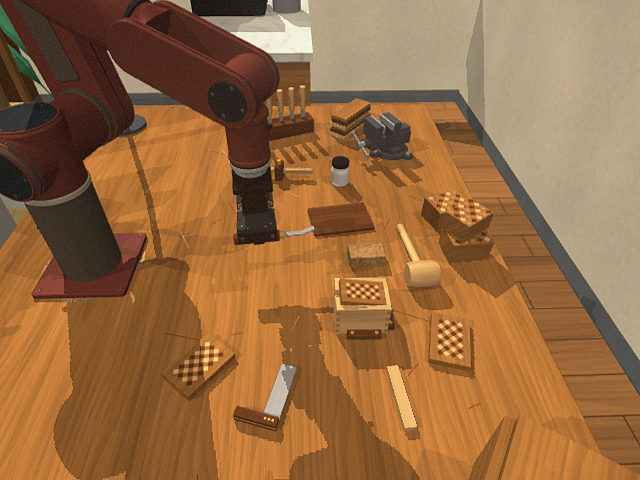

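```bash
python3 - <<'E'
from h import *
s=read_state();R0=R.from_rotvec(s["eef_rot"])
for n in ("side","scene"):
    P=cloud(n,np.load(f"m11_{n}.npy")).reshape(-1,3);P=P[~np.isnan(P[:,0])];q=R0.inv().apply(P-s["tcp_pos"])
    for a in np.arange(-.14,.08,.008):
        m=(q[:,0]>a)&(q[:,0]<a+.008)&(abs(q[:,1])<.015)&(q[:,2]>.12)&(q[:,2]<.22)
        if m.sum()>2:print(n,round(a,3),m.sum(),q[m].mean(0).round(4),"zmin",q[m,2].min().round(4))
E
```

```text
side -0.124 17 [-0.1203  0.0017  0.1631] zmin 0.1608
side -0.116 20 [-0.112   0.0013  0.1662] zmin 0.1625
side -0.108 17 [-0.1038  0.0023  0.1698] zmin 0.1677
side -0.1 18 [-0.096   0.0011  0.1721] zmin 0.1697
side -0.092 16 [-0.088   0.0018  0.1725] zmin 0.1692
side -0.084 16 [-0.0799  0.0003  0.1726] zmin 0.171
side -0.076 20 [-0.072   0.0012  0.1722] zmin 0.1701
side -0.068 13 [-0.0639  0.0006  0.1719] zmin 0.17
side -0.06 25 [-0.0558 -0.002   0.1705] zmin 0.1649
side -0.052 29 [-0.0476 -0.0021  0.1688] zmin 0.162
side -0.044 20 [-0.0421 -0.0051  0.1717] zmin 0.1603
side -0.028 4 [-0.0246 -0.0065  0.1832] zmin 0.1827
side -0.02 4 [-0.0159 -0.0082  0.1805] zmin 0.1801
side 0.02 4 [ 0.0233 -0.0078  0.1819] zmin 0.1808
side 0.028 4 [ 0.0312 -0.0084  0.1796] zmin 0.1765
side 0.036 13 [ 0.0424 -0.0053  0.1757] zmin 0.1636
side 0.044 41 [ 0.048  -0.0038  0.1697] zmin 0.1603
scene -0.124 10 [-0.1199  0.0012  0.1652] zmin 0.1617
scene -0.116 6 [-0.1144  0.0023  0.1657] zmin 0.1636
scene -0.108 15 [-0.1042  0.0013  0.1705] zmin 0.1673
scene -0.1 9 [-0.0954  0.0016  0.1729] zmin 0.1694
scene -0.092 13 [-0.0873  0.0015  0.1741] zmin 0.1686
scene -0.084 13 [-0.0804  0.0023  0.1734] zmin 0.1693
scene -0.076 11 [-0.0716  0.0019  0.1739] zmin 0.1715
scene -0.068 11 [-0.064   0.0007  0.1734] zmin 0.1703
scene -0.06 25 [-0.055   0.0024  0.1726] zmin 0.1651
scene -0.052 22 [-0.0468  0.0039  0.1695] zmin 0.1614
scene -0.044 24 [-0.04    0.0038  0.1684] zmin 0.1613
scene -0.036 25 [-0.0313  0.0037  0.168 ] zmin 0.1621
scene -0.028 19 [-0.0239  0.0042  0.1666] zmin 0.161
scene -0.02 27 [-0.0152  0.0003  0.1637] zmin 0.1302
scene -0.012 64 [-0.009  -0.0023  0.1573] zmin 0.1276
scene -0.004 23 [-0.0006 -0.0025  0.1608] zmin 0.1398
scene 0.004 18 [ 0.007  -0.0073  0.1543] zmin 0.1252
```

```bash
python3 -m pendant '[{"travel":[-0.016,0.006,0.012],"rotation":[0.4,0,0],"jaw":0},{"travel":[-0.016,0.006,0.02],"rotation":[0,0,0],"jaw":0},{"travel":[-0.008,0.002,0.02],"rotation":[0,0,0],"jaw":0},{"travel":[0,0,0.015],"rotation":[0,0,0],"jaw":0},{"travel":[0,0,0.01],"rotation":[0,0,0],"jaw":0},{"travel":[0,0,0],"rotation":[0,0,0],"jaw":0},{"travel":[0,0,0],"rotation":[0,0,0],"jaw":0}]'
python3 -c "
from h import *
go([.444,-.0184,.1885],tool(6.35,0))"
```

```text
time: 11.53
tcp_pos: [0.4465, -0.0287, 0.211]
eef_rot: [-0.155, 3.135, -0.008]
contact_force: [0.5, 0.1, -0.9]
opening: 0.222
t 11.53 tcp [ 0.4465 -0.0287  0.211 ] shift_mm [ 1.6 10.6 22.5] rot [-0.3   0.16 -0.67] F [ 0.5  0.1 -0.9] open 0.222 q [-0.24  0.04  2.13 -0.    0.97 -1.91]
```

```bash
python3 -m pendant '[{"travel":[0.001,0.006,0.007],"rotation":[0,0,-0.6],"jaw":0},{"travel":[0,0.003,0.006],"rotation":[0,0,0],"jaw":0},{"travel":[0,0,0.005],"rotation":[0,0,0],"jaw":0},{"travel":[0,0,0],"rotation":[0,0,0],"jaw":0},{"travel":[0,0,0],"rotation":[0,0,0],"jaw":0}]'
python3 -c "
from h import *
go([.444,-.0184,.1885],tool(6.35,0))"
```

```text
time: 11.95
tcp_pos: [0.4452, -0.0209, 0.1935]
eef_rot: [-0.168, 3.131, -0.01]
contact_force: [-1.0, 0.0, -0.8]
opening: 0.224
t 11.95 tcp [ 0.4452 -0.0209  0.1935] shift_mm [0.9 2.6 5. ] rot [-0.38  0.35 -0.19] F [-1.   0.  -0.8] open 0.224 q [-0.22  0.07  2.14 -0.01  0.93 -1.9 ]
```

```bash
python3 -m pendant '[{"travel":[0.0005,0.002,0.004],"rotation":[-0.3,0.3,0],"jaw":0},{"travel":[0,0,0],"rotation":[0,0,0],"jaw":0},{"travel":[0,0,0.001],"rotation":[0,0,0],"jaw":0},{"travel":[0,0,0],"rotation":[0,0,0],"jaw":0}]'
python3 -c "
from h import *
go([.444,-.0184,.187],tool(6.35,0))"
python3 -m pendant '[{"travel":[0,0,0.001],"rotation":[0,0,0],"jaw":0},{"travel":[0,0,0],"rotation":[0,0,0],"jaw":0}]'
python3 -c "
from h import *
go([.444,-.0184,.187],tool(6.35,0))"
```

```text
time: 12.28
tcp_pos: [0.4449, -0.0187, 0.1889]
eef_rot: [-0.169, 3.135, -0.002]
contact_force: [0.2, 0.5, -1.9]
opening: 0.223
t 12.28 tcp [ 0.4449 -0.0187  0.1889] shift_mm [0.9 0.4 1.9] rot [-0.08  0.12 -0.17] F [ 0.2  0.5 -1.9] open 0.223 q [-0.22  0.08  2.14 -0.    0.92 -1.9 ]
time: 12.45
tcp_pos: [0.4451, -0.0187, 0.188]
eef_rot: [-0.17, 3.134, -0.002]
contact_force: [-0.2, -0.6, -0.7]
opening: 0.222
t 12.45 tcp [ 0.4451 -0.0187  0.188 ] shift_mm [1.  0.4 1. ] rot [-0.1   0.15 -0.16] F [-0.2 -0.6 -0.7] open 0.222 q [-0.22  0.08  2.14 -0.    0.92 -1.9 ]
```

```bash
python3 -m pendant '[{"travel":[0,0,0.001],"rotation":[0,0,0],"jaw":0},{"travel":[0,0,0],"rotation":[0,0,0],"jaw":0}]'
python3 -m pendant '[{"travel":[0,0,0.0007],"rotation":[0,0,0],"jaw":0},{"travel":[0,0,0],"rotation":[0,0,0],"jaw":0}]'

```

```text
time: 12.62
tcp_pos: [0.4453, -0.0188, 0.1874]
eef_rot: [-0.169, 3.134, -0.003]
contact_force: [-1.2, 0.8, 0.3]
opening: 0.221
time: 12.78
tcp_pos: [0.4455, -0.0188, 0.1873]
eef_rot: [-0.169, 3.134, -0.002]
contact_force: [-0.5, 0.6, 0.5]
opening: 0.222
```

```bash
python3 -m pendant '[{"travel":[0,0,0],"rotation":[0,0,0],"jaw":100},{"travel":[0,0,0],"rotation":[0,0,0],"jaw":100},{"travel":[0,0,0],"rotation":[0,0,0],"jaw":100},{"travel":[0,0,0],"rotation":[0,0,0],"jaw":100},{"travel":[0,0,0],"rotation":[0,0,0],"jaw":100},{"travel":[0,0,-0.02],"rotation":[0,0,0],"jaw":100},{"travel":[0,0,-0.04],"rotation":[0,0,0],"jaw":100},{"travel":[0,0,-0.04],"rotation":[0,0,0],"jaw":100},{"travel":[0,-0.01,-0.03],"rotation":[0,0,1],"jaw":100},{"travel":[0,-0.02,-0.01],"rotation":[0,0,1],"jaw":100}]' 35
python3 - <<'E'
from h import *
look('m12',{"side":(240,210,400,330),"scene":(230,170,390,290)});lidz('m12')
BY=-1.6
go([.6,-.174,.30],tool(-1.6,9))
for n in ("side","scene"):
    P=cloud(n,np.load(f"m12_{n}.npy")).reshape(-1,3)
    def rg(x0,x1,y0,y1,z0,z1):
        m=(P[:,0]>x0)&(P[:,0]<x1)&(P[:,1]>y0)&(P[:,1]<y1)&(P[:,2]>z0)&(P[:,2]<z1);return P[m]
    h=rg(.37,.50,-.06,.02,.016,.035);print(n,cv2.minAreaRect(h[:,:2].astype(np.float32)*1000),np.median(h[:,2]))
    h=rg(.50,.60,-.06,.02,.008,.05)
    f=np.polyfit(h[:,0],h[:,2],2);print("toe end z",h[h[:,0]>h[:,0].max()-.006].mean(0),h[:,0].max())
E
```

```text
time: 13.62
tcp_pos: [0.4455, -0.0467, 0.3279]
eef_rot: [0.118, -3.132, -0.003]
contact_force: [0.6, -1.1, 0.6]
opening: 0.899
side lid top over rim [np.float64(13.6), np.float64(11.7), np.float64(9.9), np.float64(8.2), np.float64(6.5), np.float64(4.7), np.float64(3.1), np.float64(1.6)] lever top line slope deg None
scene lid top over rim [np.float64(11.9), np.float64(10.1), np.float64(8.8), np.float64(6.4), np.float64(4.7), np.float64(2.6), np.float64(1.3), np.float64(-1.3)] lever top line slope deg None
t 13.72 tcp [ 0.4458 -0.0488  0.3268] shift_mm [-144.9 -136.    25.7] rot [-0.44  8.59  5.72] F [ 0.9 -0.  -0.1] open 0.958 q [-0.28 -0.14  2.05 -0.    1.24 -1.93]
side ((446.66241455078125, -19.929332733154297), (105.22974395751953, 23.021886825561523), 5.5414137840271) 0.022790371125480935
toe end z [ 0.56539937 -0.0061968   0.02373629] 0.5681968664650543
scene ((445.77044677734375, -18.747562408447266), (107.55683135986328, 21.116363525390625), 7.059567451477051) 0.020780887454232344
toe end z [ 0.56781105 -0.00595635  0.02358737] 0.5706589311454324
```

View pics/m12.png

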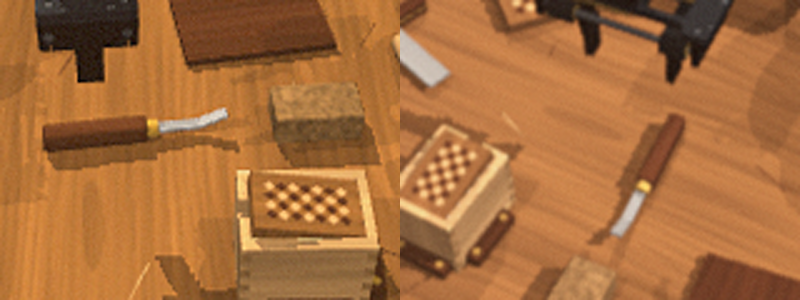

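```bash
cat >> h.py <<'E'
def grab(h,s=.020,px=8.2):
    Rt=tool(BY,px);tip=N+R.from_euler('Z',BY,degrees=True).apply([.010+s,0,0]);tip[2]=.078+h
    go(tip-Rt.apply([0,0,.182]),Rt)
E
python3 -m pendant '[{"travel":[-0.028,-0.02,0],"rotation":[0,1.6,1.1],"jaw":100},{"travel":[-0.03,-0.025,0],"rotation":[0,1.6,1.1],"jaw":100},{"travel":[-0.03,-0.025,0],"rotation":[0,1.6,1.1],"jaw":100},{"travel":[-0.03,-0.025,0],"rotation":[0,1.6,1.1],"jaw":100},{"travel":[-0.02,-0.02,0],"rotation":[0,1.6,1.1],"jaw":100},{"travel":[0,0,0],"rotation":[0,0,0],"jaw":100},{"travel":[0,0,0],"rotation":[0,0,0],"jaw":100}]' 35
python3 -c "
from h import *
grab(.03)"
```

```text
time: 14.3
tcp_pos: [0.5868, -0.1592, 0.3034]
eef_rot: [-0.041, -2.973, -0.005]
contact_force: [-0.5, -0.1, -0.8]
opening: 0.993
t 14.3 tcp [ 0.5868 -0.1592  0.3034] shift_mm [-38.6 -14.1   8.9] rot [ 0.04 -1.46  0.03] F [-0.5 -0.1 -0.8] open 0.993 q [-0.38  0.33  1.59 -0.06  1.38 -1.91]
```

```bash
python3 -m pendant '[{"travel":[-0.02,-0.009,0.002],"rotation":[0,-1.2,0],"jaw":100},{"travel":[-0.014,-0.005,0.002],"rotation":[0,0,0],"jaw":100},{"travel":[0,0,0],"rotation":[0,0,0],"jaw":100},{"travel":[0,0,0],"rotation":[0,0,0],"jaw":100}]' 35
python3 - <<'E'
from h import *
grab(.006)
s=read_state();st=dict(s);p,d=snapshot("wrist");cv2.imwrite("pics/w5.png",p)
look('m13')
E
```

```text
time: 14.63
tcp_pos: [0.6167, -0.1703, 0.2882]
eef_rot: [-0.038, -2.986, -0.012]
contact_force: [0.2, 0.8, 0.8]
opening: 1.001
t 14.63 tcp [ 0.6167 -0.1703  0.2882] shift_mm [-9.9 -3.9 22.8] rot [ 0.32 -0.7   0.18] F [0.2 0.8 0.8] open 1.001 q [-0.38  0.41  1.52 -0.05  1.36 -1.91]
```

View pics/w5.png

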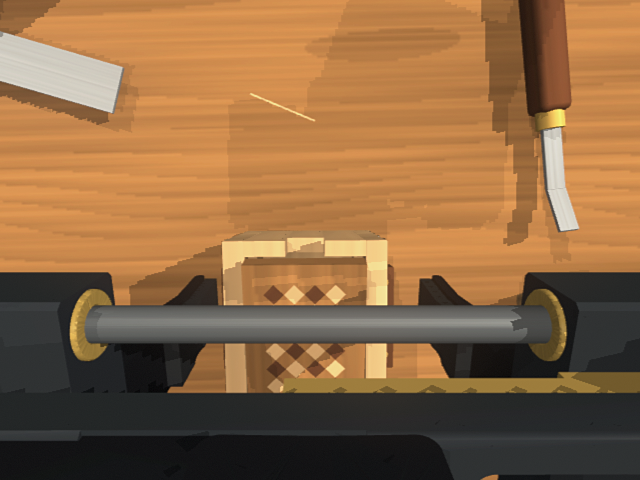

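View pics/m13.png

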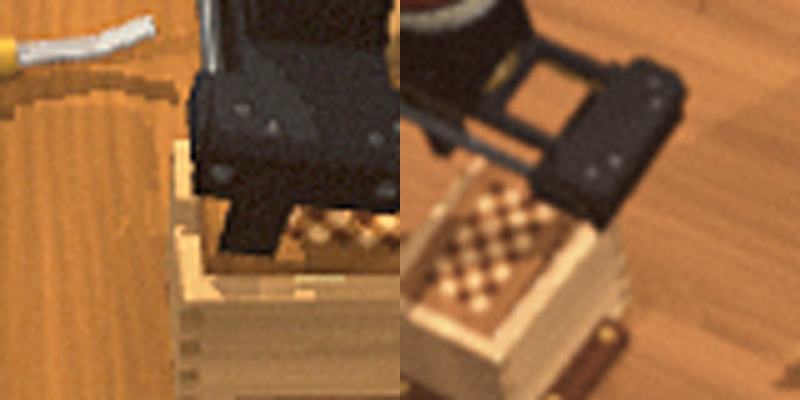

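```bash
python3 -m pendant '[{"travel":[-0.007,-0.004,0.008],"rotation":[0.3,-0.6,0.2],"jaw":100},{"travel":[-0.002,-0.001,0.006],"rotation":[0,0,0],"jaw":100},{"travel":[0,0,0.002],"rotation":[0,0,0],"jaw":100},{"travel":[0,0,0],"rotation":[0,0,0],"jaw":100},{"travel":[0,0,0],"rotation":[0,0,0],"jaw":100}]' 35
python3 -c "
from h import *
grab(.003)"
```

```text
time: 15.2
tcp_pos: [0.6224, -0.1748, 0.2718]
eef_rot: [-0.041, -3.0, -0.001]
contact_force: [0.4, 0.9, 0.7]
opening: 0.998
t 15.2 tcp [ 0.6224 -0.1748  0.2718] shift_mm [-2.   0.6 10.4] rot [-0.09  0.12  0.01] F [0.4 0.9 0.7] open 0.998 q [-0.38  0.44  1.51 -0.05  1.32 -1.91]
```

```bash
python3 -m pendant '[{"travel":[-0.002,-0.0005,0.005],"rotation":[0,0,0],"jaw":90},{"travel":[0,0,0.003],"rotation":[0,0,0],"jaw":90},{"travel":[0,0,0],"rotation":[0,0,0],"jaw":90},{"travel":[0,0,0.001],"rotation":[0,0,0],"jaw":85},{"travel":[0,0,0],"rotation":[0,0,0],"jaw":80}]' 35
python3 -c "
from h import *
grab(.003);look('m14')"
```

```text
time: 15.62
tcp_pos: [0.6231, -0.1755, 0.2615]
eef_rot: [-0.042, -3.0, -0.001]
contact_force: [-0.7, 0.5, -0.2]
opening: 0.841
t 15.62 tcp [ 0.6231 -0.1755  0.2615] shift_mm [0.1 1.2 0.4] rot [-0.08  0.1  -0.  ] F [-0.7  0.5 -0.2] open 0.841 q [-0.38  0.45  1.52 -0.05  1.3  -1.91]
```

View pics/m14.png

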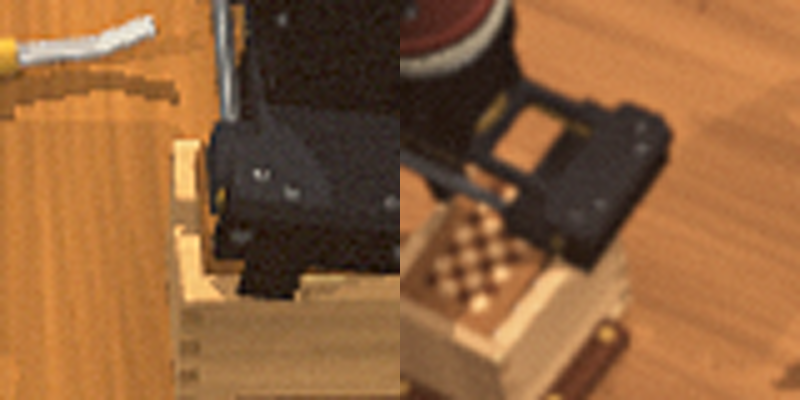

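```bash
python3 -m pendant '[{"travel":[0,0.0004,0],"rotation":[0,0,0],"jaw":60},{"travel":[0,0,0],"rotation":[0,0,0],"jaw":60},{"travel":[0,0,0],"rotation":[0,0,0],"jaw":60},{"travel":[0,0,0],"rotation":[0,0,0],"jaw":60},{"travel":[0,0,0],"rotation":[0,0,0],"jaw":60}]' 35
python3 -c "
from h import *
grab(.003)"
```

```text
time: 16.13
tcp_pos: [0.6234, -0.1752, 0.2626]
eef_rot: [-0.042, -3.001, 0.0]
contact_force: [-0.5, -1.1, -1.2]
opening: 0.681
t 16.13 tcp [ 0.6234 -0.1752  0.2626] shift_mm [0.3 0.9 1.5] rot [-0.12  0.18 -0.  ] F [-0.5 -1.1 -1.2] open 0.681 q [-0.38  0.45  1.52 -0.05  1.31 -1.91]
```

```bash
python3 -m pendant '[{"travel":[0.0006,0,-0.004],"rotation":[0,0,0],"jaw":60},{"travel":[0.0012,0,-0.008],"rotation":[0,0,0],"jaw":60},{"travel":[0.0015,0,-0.01],"rotation":[0,0,0],"jaw":60},{"travel":[0.0015,0,-0.01],"rotation":[0,0,0],"jaw":60},{"travel":[0.0015,0,-0.01],"rotation":[0,0,0],"jaw":60},{"travel":[0.0015,0,-0.01],"rotation":[0,0,0],"jaw":60},{"travel":[0.0015,0,-0.01],"rotation":[0,0,0],"jaw":60},{"travel":[0,0,0],"rotation":[0,0,0],"jaw":60}]' 35
python3 -c "
from h import *
grab(.003);look('m15',{'side':(280,200,440,320),'scene':(200,170,360,290)})"
```

```text
time: 16.8
tcp_pos: [0.623, -0.175, 0.3334]
eef_rot: [-0.042, -3.003, 0.001]
contact_force: [0.6, -0.8, -0.6]
opening: 0.68
t 16.8 tcp [ 0.623  -0.175   0.3334] shift_mm [-9.9  0.9 71.5] rot [-0.14  0.27 -0.  ] F [ 0.6 -0.8 -0.6] open 0.68 q [-0.38  0.38  1.47 -0.05  1.42 -1.92]
```

View pics/m15.png

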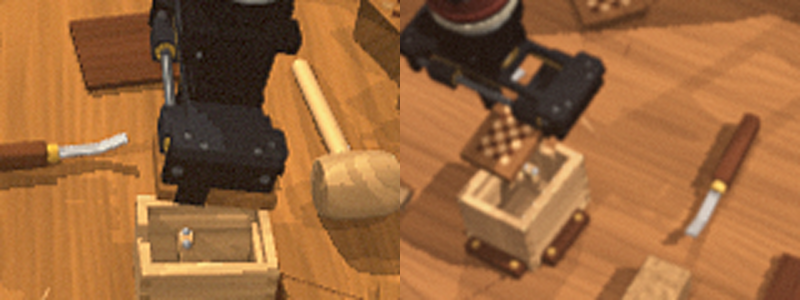

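```bash
python3 - <<'E'
from h import *
for n,seed in (("scene",(363,303)),("side",(340,218))):
    p=cv2.imread(f"pics/{n}0.png");P=cloud(n,np.load(f"{n}0.npy"))
    lab=cv2.cvtColor(cv2.GaussianBlur(p,(3,3),0),cv2.COLOR_BGR2LAB).astype(int)
    c=np.median(lab[seed[1]-4:seed[1]+5,seed[0]-4:seed[0]+5].reshape(-1,3),0)
    m=(abs(lab-c)*[1,1.5,1.5]).sum(2)<35
    k,l=cv2.connectedComponents(m.astype(np.uint8),connectivity=4);mm=(l==l[seed[1],seed[0]])
    # intersect rays w/ plane z=.009
    K,Rm,o=cam(n);v,u=np.nonzero(mm)
    d=np.stack([(u-K[0,2])/K[0,0],-(v-K[1,2])/K[1,1],-np.ones(len(u))],-1)@Rm.T
    X=o+d*((.009-o[2])/d[:,2])[:,None]
    r=cv2.minAreaRect(X[:,:2].astype(np.float32)*1000);print(n,mm.sum(),r,X[:,:2].mean(0))
    q=p.copy();q[mm]=(0,255,0);b=cv2.boundingRect(mm.astype(np.uint8));cv2.imwrite(f"pics/pan_{n}.png",cv2.resize(q[b[1]-15:b[1]+b[3]+15,b[0]-15:b[0]+b[2]+15],(400,300)))
a=[cv2.imread(f"pics/pan_{n}.png") for n in ("scene","side")];cv2.imwrite("pics/pan.png",np.hstack(a))
P=cloud("scene",np.load("scene0.npy"));print("jar",P[323,431],"cork",P[290,300])
E
```

```text
scene 2664 ((608.6507568359375, 149.27120971679688), (164.61178588867188, 119.49922943115234), 8.840581893920898) [0.61074048 0.15106144]
side 1904 ((598.3429565429688, 191.0081787109375), (162.32777404785156, 225.21502685546875), 8.533246994018555) [0.60825692 0.1604605 ]
jar [0.61324183 0.32779257 0.0725712 ] cork [0.66302524 0.00438049 0.0353165 ]
```

View pics/pan.png

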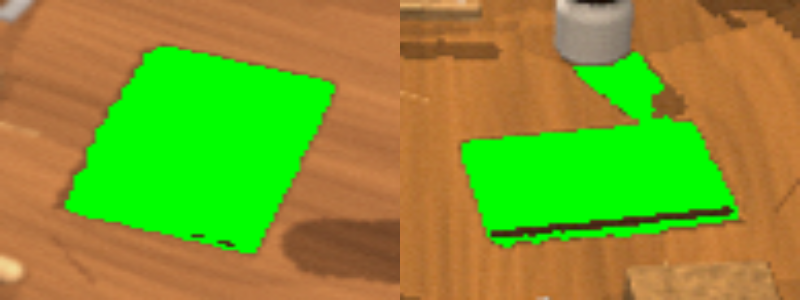

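```bash
python3 - <<'E'
from h import *
for n,w in (("scene",(320,260,405,345)),("side",(295,190,385,245))):
    p=cv2.imread(f"pics/{n}0.png");B=R.from_euler('Z',7.8,degrees=True)
    c=cv2.resize(p[w[1]:w[3],w[0]:w[2]],None,fx=5,fy=5,interpolation=cv2.INTER_CUBIC)
    for ctr,yaw,col in (((.609,.151,.009),8.6,(0,255,0)),):
        B=R.from_euler('Z',yaw,degrees=True)
        X=np.array(ctr)+B.apply([[.08,.055,0],[.08,-.055,0],[-.08,-.055,0],[-.08,.055,0]])
        cv2.polylines(c,[(((proj(n,X)-w[:2]+.5)*5)).astype(np.int32)],True,col,1)
    cv2.imwrite(f"pics/pp_{n}.png",c)
E
```

```text
(no output)
```

View pics/pp_scene.png

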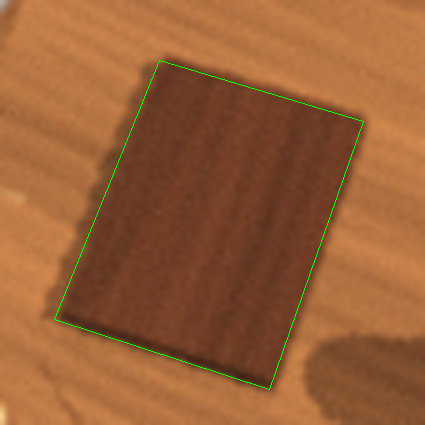

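View pics/pp_side.png

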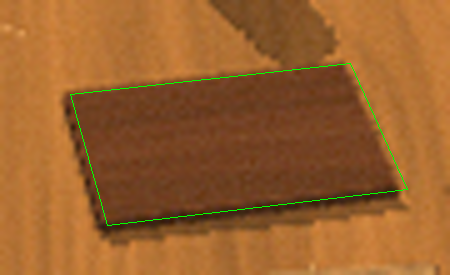

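```bash
python3 -m pendant '[{"travel":[0.002,0.025,0],"rotation":[0,-1,-1],"jaw":60},{"travel":[0.002,0.032,0],"rotation":[0,-1,-1],"jaw":60},{"travel":[0.002,0.034,0],"rotation":[0,-1,-1],"jaw":60},{"travel":[0.002,0.034,0],"rotation":[0,-1,-1],"jaw":60},{"travel":[0.002,0.034,0],"rotation":[0,-1,-1],"jaw":60},{"travel":[0.002,0.034,0],"rotation":[0,-1,-1],"jaw":60},{"travel":[0.002,0.034,0],"rotation":[0,-1,-1],"jaw":60},{"travel":[0.002,0.03,0],"rotation":[0,-1,-1],"jaw":60},{"travel":[0,0.025,0],"rotation":[0,0,-1],"jaw":60},{"travel":[0,0.01,0],"rotation":[0,0,-1],"jaw":60}]' 35
python3 -m pendant '[{"travel":[0,0,0],"rotation":[0,0,0],"jaw":60},{"travel":[0,0,0],"rotation":[0,0,0],"jaw":60}]' 35
python3 - <<'E'
from h import *
go([.583,.147,.25],tool(8.6,0))
look('m16',{'side':(270,100,430,260),'scene':(290,190,450,350)})
s=read_state();R0=R.from_rotvec(s["eef_rot"])
P=cloud("scene",np.load("m16_scene.npy")).reshape(-1,3);P=P[~np.isnan(P[:,0])];q=R0.inv().apply(P-s["tcp_pos"])
for a in np.arange(-.09,.05,.008):
    m=(q[:,0]>a)&(q[:,0]<a+.008)&(abs(q[:,1])<.03)&(q[:,2]>.165)&(q[:,2]<.20)
    if m.sum()>2:print(round(a,3),m.sum(),q[m].mean(0).round(4),q[m][:,1].min().round(4),q[m][:,1].max().round(4))
E
```

```text
time: 17.73
tcp_pos: [0.589, 0.124, 0.3247]
eef_rot: [0.228, -3.127, -0.016]
contact_force: [-0.4, 0.0, -1.4]
opening: 0.678
time: 17.9
tcp_pos: [0.5879, 0.1263, 0.3233]
eef_rot: [0.235, -3.124, -0.016]
contact_force: [0.8, -0.6, -0.4]
opening: 0.679
t 17.9 tcp [0.5879 0.1263 0.3233] shift_mm [ 1.2 20.5 73.5] rot [ 0.61 -0.48  0.02] F [ 0.8 -0.6 -0.4] open 0.679 q [ 0.08  0.24  1.67  0.01  1.25 -1.65]
-0.074 42 [-0.067  -0.0014  0.1804] -0.0288 0.029
-0.066 105 [-0.063   0.0011  0.1795] -0.0293 0.0293
-0.058 76 [-0.0541  0.0005  0.1772] -0.029 0.0293
-0.05 77 [-0.0465  0.0008  0.177 ] -0.0285 0.0288
-0.042 81 [-0.038   0.0002  0.1773] -0.029 0.0292
-0.034 76 [-0.0302  0.0014  0.1765] -0.0284 0.0298
-0.026 74 [-0.0219 -0.0002  0.1771] -0.0287 0.0297
-0.018 78 [-0.014   0.001   0.1767] -0.0295 0.03
-0.01 73 [-0.0063 -0.0026  0.1761] -0.0297 0.029
-0.002 76 [ 0.0021 -0.0004  0.1768] -0.0289 0.0275
0.006 65 [ 0.01   -0.003   0.1765] -0.029 0.0234
0.014 33 [ 0.0163 -0.0036  0.1771] -0.0286 0.0214
```

View pics/m16.png

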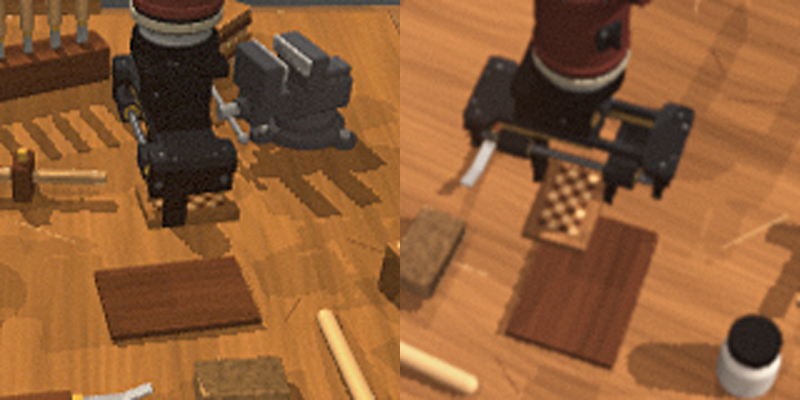

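```bash
python3 -m pendant '[{"travel":[0.0005,0.013,0.012],"rotation":[0.5,-0.4,0],"jaw":60},{"travel":[0.0005,0.006,0.02],"rotation":[0,0,0],"jaw":60},{"travel":[0,0,0.025],"rotation":[0,0,0],"jaw":60},{"travel":[0,0,0.015],"rotation":[0,0,0],"jaw":60},{"travel":[0,0,0],"rotation":[0,0,0],"jaw":60},{"travel":[0,0,0],"rotation":[0,0,0],"jaw":60}]' 35
python3 -c "
from h import *
go([.583,.147,.205],tool(8.6,0))"
```

```text
time: 18.5
tcp_pos: [0.5881, 0.1349, 0.2508]
eef_rot: [-0.212, 3.131, -0.002]
contact_force: [-0.0, 0.9, -0.1]
opening: 0.681
t 18.5 tcp [0.5881 0.1349 0.2508] shift_mm [ 3.6 12.8 45.8] rot [-0.09  0.19 -0.87] F [-0.   0.9 -0.1] open 0.681 q [ 0.1   0.32  1.71 -0.    1.11 -1.61]
```

```bash
python3 -m pendant '[{"travel":[0.002,0.009,0.012],"rotation":[0,0,-0.8],"jaw":60},{"travel":[0.002,0.004,0.012],"rotation":[0,0,0],"jaw":60},{"travel":[0,0.001,0.01],"rotation":[0,0,0],"jaw":60},{"travel":[0,0,0.004],"rotation":[0,0,0],"jaw":60},{"travel":[0,0,0],"rotation":[0,0,0],"jaw":60},{"travel":[0,0,0],"rotation":[0,0,0],"jaw":60}]' 35
python3 -c "
from h import *
go([.583,.147,.200],tool(8.6,0))
look('m17',{'side':(270,130,430,260),'scene':(290,230,450,360)})"
```

```text
time: 19.0
tcp_pos: [0.5837, 0.1473, 0.212]
eef_rot: [-0.23, 3.126, -0.002]
contact_force: [0.1, 0.0, -1.2]
opening: 0.683
t 19.0 tcp [0.5837 0.1473 0.212 ] shift_mm [ 0.8 -0.1 12. ] rot [-0.12  0.42 -0.19] F [ 0.1  0.  -1.2] open 0.683 q [ 0.12  0.37  1.73 -0.    1.03 -1.6 ]
```

View pics/m17.png

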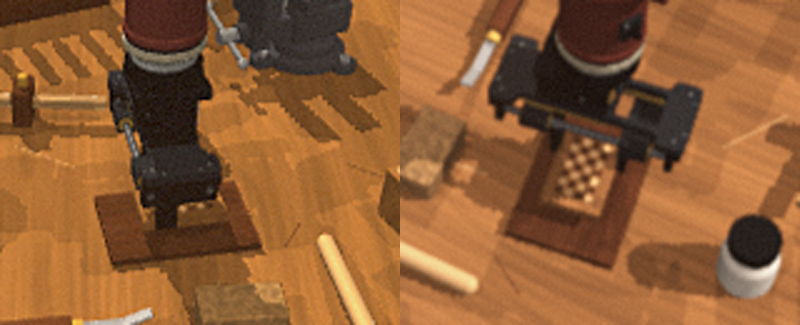

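```bash
python3 -m pendant '[{"travel":[0.0005,0,0.005],"rotation":[0,0.4,-0.2],"jaw":60},{"travel":[0,0,0.003],"rotation":[0,0,0],"jaw":60},{"travel":[0,0,0],"rotation":[0,0,0],"jaw":60},{"travel":[0,0,0],"rotation":[0,0,0],"jaw":60}]' 35
python3 -m pendant '[{"travel":[0,0,0.0015],"rotation":[0,0,0],"jaw":60},{"travel":[0,0,0],"rotation":[0,0,0],"jaw":60}]' 35
python3 -m pendant '[{"travel":[0,0,0.0015],"rotation":[0,0,0],"jaw":60},{"travel":[0,0,0],"rotation":[0,0,0],"jaw":60}]' 35
```

```text
time: 19.43
tcp_pos: [0.5843, 0.1472, 0.2055]
eef_rot: [-0.236, 3.129, -0.003]
contact_force: [-0.3, -0.4, -0.6]
opening: 0.681
time: 19.6
tcp_pos: [0.5845, 0.1471, 0.204]
eef_rot: [-0.236, 3.129, -0.003]
contact_force: [-0.8, -0.2, -1.8]
opening: 0.677
time: 19.77
tcp_pos: [0.5845, 0.1471, 0.2026]
eef_rot: [-0.236, 3.128, -0.003]
contact_force: [0.6, 0.7, -0.9]
opening: 0.681
```

```bash
python3 -m pendant '[{"travel":[0,0,0.0015],"rotation":[0,0,0],"jaw":60},{"travel":[0,0,0],"rotation":[0,0,0],"jaw":60}]' 35
python3 -m pendant '[{"travel":[0,0,0.0012],"rotation":[0,0,0],"jaw":60},{"travel":[0,0,0],"rotation":[0,0,0],"jaw":60}]' 35
python3 -m pendant '[{"travel":[0,0,0.0012],"rotation":[0,0,0],"jaw":60},{"travel":[0,0,0],"rotation":[0,0,0],"jaw":60}]' 35
```

```text
time: 19.93
tcp_pos: [0.5846, 0.1471, 0.201]
eef_rot: [-0.236, 3.128, -0.003]
contact_force: [-1.0, 1.0, -1.4]
opening: 0.683
time: 20.1
tcp_pos: [0.5846, 0.1471, 0.1997]
eef_rot: [-0.236, 3.128, -0.003]
contact_force: [-0.6, -0.3, -1.3]
opening: 0.682
time: 20.27
tcp_pos: [0.5846, 0.1471, 0.1984]
eef_rot: [-0.236, 3.128, -0.003]
contact_force: [-0.5, 0.0, -0.8]
opening: 0.685
```

```bash
python3 -m pendant '[{"travel":[0,0,0.0008],"rotation":[0,0,0],"jaw":60},{"travel":[0,0,0],"rotation":[0,0,0],"jaw":60}]' 35
python3 -m pendant '[{"travel":[0,0,0.0008],"rotation":[0,0,0],"jaw":60},{"travel":[0,0,0],"rotation":[0,0,0],"jaw":60}]' 35
python3 -c "
from h import *
s=read_state();print(s['torque'],s['contact_force'])"
```

```text
time: 20.43
tcp_pos: [0.5848, 0.1471, 0.1979]
eef_rot: [-0.236, 3.128, -0.003]
contact_force: [-0.6, -1.1, -1.0]
opening: 0.681
time: 20.6
tcp_pos: [0.585, 0.1471, 0.198]
eef_rot: [-0.236, 3.127, -0.003]
contact_force: [0.1, 0.0, -1.6]
opening: 0.682
[-0.05153421  0.04129829 -0.01860195] [ 0.06651781  0.02304512 -1.60562868]
```

```bash
python3 -m pendant '[{"travel":[0.001,0,0.0012],"rotation":[0,0.3,0],"jaw":60},{"travel":[0,0,0],"rotation":[0,0,0],"jaw":60}]' 35
python3 -c "
from h import *
go([.583,.147,.198],tool(8.6,0))
look('m18',{'side':(270,130,430,260),'scene':(290,230,450,360)})
s=read_state();print(s['torque'])"
```

```text
time: 20.77
tcp_pos: [0.5852, 0.1471, 0.198]
eef_rot: [-0.236, 3.129, -0.003]
contact_force: [-0.3, 0.1, -0.9]
opening: 0.681
t 20.77 tcp [0.5852 0.1471 0.198 ] shift_mm [ 2.2  0.2 -0. ] rot [-0.13  0.22  0.01] F [-0.3  0.1 -0.9] open 0.681 q [ 0.12  0.4   1.73 -0.    1.01 -1.6 ]
[ 0.07419759  0.00466881 -0.07107671]
```

View pics/m18.png

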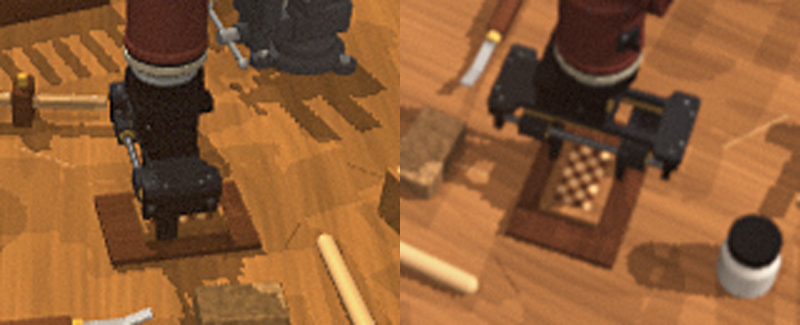

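```bash
python3 -m pendant '[{"travel":[0,0,0],"rotation":[0,0,0],"jaw":75},{"travel":[0,0,0],"rotation":[0,0,0],"jaw":80},{"travel":[0,0,0],"rotation":[0,0,0],"jaw":90},{"travel":[0,0,0],"rotation":[0,0,0],"jaw":95},{"travel":[0,0,0],"rotation":[0,0,0],"jaw":95},{"travel":[0,0,-0.01],"rotation":[0,0,0],"jaw":95},{"travel":[0,0,-0.03],"rotation":[0,0,0],"jaw":95},{"travel":[0,0,-0.04],"rotation":[0,0,0],"jaw":95},{"travel":[0,0,-0.04],"rotation":[0,0,0],"jaw":95},{"travel":[0.03,0,-0.02],"rotation":[0,0,0],"jaw":95}]' 35
python3 -m pendant '[{"travel":[0.04,0,0],"rotation":[0,0,0],"jaw":95},{"travel":[0.04,0,0],"rotation":[0,0,0],"jaw":95},{"travel":[0.04,0,0],"rotation":[0,0,0],"jaw":95},{"travel":[0.02,0,0],"rotation":[0,0,0],"jaw":95},{"travel":[0,0,0],"rotation":[0,0,0],"jaw":95}]' 35
python3 - <<'E'
from h import *
look('m19',{'side':(240,150,400,310),'scene':(230,190,410,370)})
for n in ("side","scene"):
    P=cloud(n,np.load(f"m19_{n}.npy")).reshape(-1,3)
    m=(P[:,0]>.5)&(P[:,0]<.72)&(P[:,1]>.08)&(P[:,1]<.23)&(P[:,2]>.0165)&(P[:,2]<.03);h=P[m]
    A=np.c_[h[:,:2],np.ones(len(h))];k=np.linalg.lstsq(A,h[:,2],rcond=None)[0]
    print(n,cv2.minAreaRect(h[:,:2].astype(np.float32)*1000),np.median(h[:,2]),"tilt deg",np.degrees(k[:2]).round(2))
E
```

```text
time: 21.7
tcp_pos: [0.5539, 0.1423, 0.3363]
eef_rot: [0.234, -3.12, 0.005]
contact_force: [0.3, -0.1, 1.9]
opening: 0.953
time: 22.12
tcp_pos: [0.41, 0.1208, 0.3485]
eef_rot: [-0.236, 3.128, -0.004]
contact_force: [1.5, 0.4, -0.9]
opening: 0.95
side ((608.236083984375, 151.0112762451172), (90.72450256347656, 65.08795928955078), 9.016312599182129) 0.022952251103925514 tilt deg [0.04 1.03]
scene ((607.8372192382812, 147.53436279296875), (92.82122039794922, 66.09242248535156), 8.64237117767334) 0.02123480462140226 tilt deg [0.11 0.27]
```

View pics/m19.png

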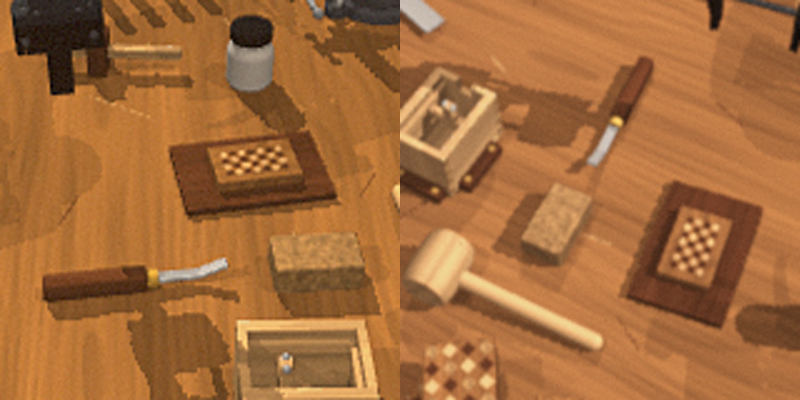

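View pics/m19_side.png

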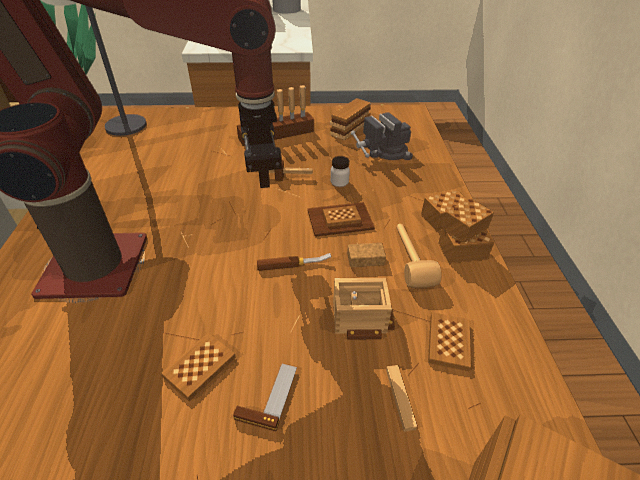

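```bash
python3 -c "
from cell import *
print(job_done())"
```

```text
the job is handed in; nothing more can be done
None
```

The job is done and handed in at about 22 s. I levered the lid up with the toe through the notch and it stayed up by itself. Then I laid the lever flat in its original spot, lifted the lid out, and set it top up on the middle of the walnut panel.

**Last checks:**
- **Lid:** its centre measured about (0.608, 0.148–0.151), against the panel centre of about (0.608, 0.151). Its top was 21–23 mm above the bench, where 21 mm is expected. The scene camera put its tilt at 0.3° or less. The side camera read about 1°, which I took as edge noise.
- **Lever:** it lies flat with its centre within about 2 mm of where it started.
- **Other things:** by eye, the bystanders look unmoved in the final picture. The gripper is clear of everything.

**What did not go cleanly:**
- On the first descent to the lever the fingertips pressed on the bench, with a wrist force of about 59 N, before I backed off. That is under the 120 N wrist limit. I read the 40 N limit as covering only the arm and gripper body, not the fingertips.
- The camera estimates of the box's sideways position differed by about 2 mm. I found the notch floor by touch instead.
- When I set the lid down, the force reading showed no clear contact. I judged contact from the tool no longer moving down, and the pictures afterwards confirmed it.

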